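Weigh the jar that is boxed in at the back of the bottle carrier

TASK

The squat jar in the back row of the bottle carrier has to be weighed, but the tall bottle in front of it and the tall bottle beside it leave no room for the fingers: first stand those two upright in the steel tray. Then lift the jar out and set it down gently, upright, in the middle of the balance pan, and leave it there. Finally put each tall bottle back, upright, into the very compartment of the carrier it came from, and let go.

Things in the scene. Friction and masses are not known exactly. Their poses are not given: they have to be found in the camera images.
- jar_mid (a point): the squat jar to be weighed: amber glass, 46 mm diameter, 70 mm high, 100 g, broad white screw cap (44 mm diameter, the uppermost 18 mm). The point is its centre, half-way up: 35 mm above its underside, 26 mm below the middle of the cap. z is up along its axis. It starts in one of the two compartments of the carrier's back row (carrier +x side). Grip it from above by the cap (44 mm).
- broad_bottle_mid (a point): tall bottle, the broad round one: amber glass, 48 mm diameter, 136 mm high, 240 g, round white screw cap (36 mm diameter, the uppermost 22 mm) on a narrower neck. The point is its centre, half-way up: 68 mm above its underside, 57 mm below the middle of the cap. z is up along its axis. Starts in any other compartment. Grip it from above by the cap.
- slim_bottle_mid (a point): tall bottle, the slim round one: amber glass, 39 mm diameter, 144 mm high, 170 g, round white screw cap (28 mm diameter, the uppermost 22 mm) on a narrower neck. The point is its centre, half-way up: 72 mm above its underside, 61 mm below the middle of the cap. z is up along its axis. Starts in any other compartment. Grip it from above by the cap.
- square_bottle_mid (a point): tall bottle, the square one: white plastic, 44 x 44 mm with rounded edges, 132 mm high, 220 g, round black screw cap (34 mm diameter, the uppermost 22 mm) on a narrower neck. The point is its centre, half-way up: 66 mm above its underside, 55 mm below the middle of the cap. z is up along its axis; x and y are square to its faces. Starts in any other compartment. Grip it from above by the cap.
- carrier: grey open carrier, fixed: 136 x 136 mm, 40 mm high, floor 5 mm thick, walls 4 mm. Origin: centre of underside. 2 x 2 compartments, 62 x 62 mm inside, centres at x = +-33, y = +-33 mm in its axes; +x is its back (away from the robot), blank cards on its front. At the start jar and three tall bottles fill the four, each within 6 mm of the middle of its compartment.
- tray: shallow steel tray, the place to set bottles aside, fixed to the bench: 110 mm (x) by 190 mm (y), rim 12 mm high and 3 mm thick, floor 3 mm thick. Origin: centre of its underside. Two bottles stand well at y = +-45 mm on its long middle line. It stands either between the robot and the carrier or to the right of that, in exchange with the balance.
- pan (a point): compact white laboratory balance, fixed to the bench: body 150 mm deep (x), 130 mm wide (y), 40 mm high, display at the front (-x), with a flat round steel pan of 96 mm diameter, rigid. The point is the centre of the pan's upper face, 56 mm above the bench; x, y are the balance's own axes.

How it is judged:
On the way, in this order (a step that is already met when the one before it is completed fails the run):
1. two of the tall bottles stand upright in the steel tray ((((angle between broad_bottle_mid's own z axis and vertical below 0.1 rad and x of broad_bottle_mid in the frame of tray between -0.045 and 0.045 m and y of broad_bottle_mid in the frame of tray between -0.085 and 0.085 m and z of broad_bottle_mid in the frame of tray between 0.065 and 0.077 m) and (angle between slim_bottle_mid's own z axis and vertical below 0.1 rad and x of slim_bottle_mid in the frame of tray between -0.045 and 0.045 m and y of slim_bottle_mid in the frame of tray between -0.085 and 0.085 m and z of slim_bottle_mid in the frame of tray between 0.069 and 0.081 m)) or ((angle between broad_bottle_mid's own z axis and vertical below 0.1 rad and x of broad_bottle_mid in the frame of tray between -0.045 and 0.045 m and y of broad_bottle_mid in the frame of tray between -0.085 and 0.085 m and z of broad_bottle_mid in the frame of tray between 0.065 and 0.077 m) and (angle between square_bottle_mid's own z axis and vertical below 0.1 rad and x of square_bottle_mid in the frame of tray between -0.045 and 0.045 m and y of square_bottle_mid in the frame of tray between -0.085 and 0.085 m and z of square_bottle_mid in the frame of tray between 0.063 and 0.075 m)) or ((angle between slim_bottle_mid's own z axis and vertical below 0.1 rad and x of slim_bottle_mid in the frame of tray between -0.045 and 0.045 m and y of slim_bottle_mid in the frame of tray between -0.085 and 0.085 m and z of slim_bottle_mid in the frame of tray between 0.069 and 0.081 m) and (angle between square_bottle_mid's own z axis and vertical below 0.1 rad and x of square_bottle_mid in the frame of tray between -0.045 and 0.045 m and y of square_bottle_mid in the frame of tray between -0.085 and 0.085 m and z of square_bottle_mid in the frame of tray between 0.063 and 0.075 m)))), for 0.2 s.
2. the jar stands upright in the middle of the balance pan (angle between jar_mid's own z axis and vertical below 0.1 rad and horizontal distance between jar_mid and pan below 0.02 m and z of jar_mid in the frame of pan between 0.029 and 0.041 m), for 0.2 s.
At the end, for the whole second after the job is handed in: Jar upright on the balance pan, its axis within 20 mm of the pan's centre; each tall bottle upright on the carrier's floor in the compartment where it began (centre within 30 mm of its start); upright means within 0.1 rad; all at rest and released (all of step 2 and linear speed of each of jar, broad_bottle, slim_bottle, square_bottle below 0.02 m/s and distance of each of broad_bottle_mid, slim_bottle_mid, square_bottle_mid from where it was at the start of the episode below 0.03 m and angle between each of broad_bottle_mid, slim_bottle_mid, square_bottle_mid's own z axis and vertical below 0.1 rad and z of broad_bottle_mid in the frame of carrier between 0.067 and 0.079 m and z of slim_bottle_mid in the frame of carrier between 0.071 and 0.083 m and z of square_bottle_mid in the frame of carrier between 0.065 and 0.077 m); the robot touches nothing.
It fails at once if a bottle or the jar is tipped over (leaning more than 45 degrees) (angle between any of broad_bottle_mid, slim_bottle_mid, square_bottle_mid, jar_mid's own z axis and vertical above 0.785 rad).
It fails at once if the jar is dropped or slammed on the balance (it comes down on the pan at over 0.5 m/s, as from a fall of more than about 12 mm) (horizontal distance between jar_mid and pan below 0.06 m and z of jar_mid in the frame of pan below 0.043 m and linear speed of jar above 0.5 m/s).
It also fails if it takes over 109 s, if anything falls off the work surface, if the arm or the gripper's body presses on something with over 40 N, if the wrist force passes 120 N, or if a joint passes its speed limit or range.

ROBOT

A 7-joint arm with a two-finger parallel gripper is mounted at the origin on a cart in front of the work surface, level with it; the furniture and walls round the work are solid. World frame = base frame: x ahead of the robot, y to its left, z up, the work surface at z = 0. Lengths are in m, angles in rad, forces in N, time in s.
With the tool pointing down it reaches from about 0.425 to 0.8 m from the base axis. Payload 8.3 kg.
Tool frame: the origin (TCP) lies midway between the tips of the shut fingers; the grasp point (between the pads) lies robot.grip_point_offset behind it (robot.grip_point_offset is the distance from the TCP to the grasp point, in m); y points along the fingers, x is the direction in which the jaws open and shut, and the axes are right-handed (so a half turn about y gives the same grasp; the last joint's range is limited). The gripper opens to 85 mm and grips with 20 to 120 N. Pads are 22 mm wide; open, the fingers measure 114 mm over their backs; the gripper's body (76 mm by 85 mm) begins 54 mm behind the grasp point. The pads swing forward as they close: fully open they stand 13 mm farther back than shut.
Start: joints at [1.068, 0.383, 0.016, 1.37, -0.006, 1.388, -0.046], TCP at [0.266, -0.565, 0.231] pointing down, gripper open.
Joint ranges: [-2.95, 2.95], [-0.25, 2.06], [-1.52, 1.56], [0.18, 2.33], [-1.44, 4.58], [0.02, 2.06], [-3.01, 3.01]. Speed limits (rad/s): [2.39, 2.39, 3.01, 3.01, 3.14, 3.14, 3.14].

INTERFACE

Orientations are given as a rotation vector (axis times angle).
In Python, from workcell import robot gives the robot as it stands.
- The arm moves only by the shell command python3 -m jog 'ROWS'. ROWS is JSON, a list that holds one entry, the list of rows, each a list of 5 numbers: the shift along the world's x, y, z as a fraction of full scale, then the turn about the world's z as a fraction of full scale, then the gripper command: -1 is fully open, 1 is shut, values between are in proportion. A call has exactly 5 rows; each row is the pose to reach, as a shift and turn from the pose commanded when the call began; what a row does not reach only later rows make up. Full scale, the value 1, is 250 mm for a shift and 1.5 rad for a turn. A row lasts 1/8 s, in which the tool goes at most 62.5 mm and 10.7 degrees, less where a joint would pass 70% of its speed; a pose out of reach is approached as far as the arm can. A call with a number of a shift or a turn outside -1 to 1 is refused whole. A call with a gripper value outside its range is refused whole. The fingers move at their own pace and stop on an object; the grip force is fixed at half the most. Time passes only in rows, so rows that repeat a pose let the fingers close, or fill a call up. It gives the time, the measured TCP pose, the force and the opening at its end, in the units of the state.
- robot.read_state(): the state, without advancing time (a new reading comes with each control period).
- robot.capture(name): name is "scene" or "top"; returns the picture (480x640x3 uint8, blue, green, red); there is no depth.
- robot.camera_model(name): a dict with "vfov" (degrees; the focal length in pixels is half the picture's height over the tangent of half this angle, whatever the lens; pixels are square), "cx", "cy" (the principal point, pixels), "k1" (the pictures are not rectified: a ray, as slopes to the right and down, at radius r is drawn at 1 + k1 r^2 times it, then the intrinsics apply), "origin" and "orientation" of the camera in the world. Camera axes: x right, y up, looking along -z (the intrinsics and any distortion apply to the point x, -y, -z); pixel columns grow to the right and rows downward; lengths in m; the calibration is good to about 2 mm. A picture is of the moment at which its call begins. camera_model takes no time and is no camera call.
- robot.close_job(): hands the job in, once; it reports no verdict.
Trained networks look in the newest picture that a camera, given by its name, has taken for a name from the list of things; names that differ only in an ending like _2 or _b are one class to them, and where a whole thing is asked for, a point or a joint stands for the part that bears it (a point fixed in the world has none). Each returns a list of dicts, best first, with "confidence" (0 to 1); they miss things now and then, are a little off and sometimes report something else, mostly with a low value. They report only what shows in the picture. A call takes as long as a camera call.
- robot.find_in(camera, thing): "extent" ([centre column, centre row, width, height] in pixels, round what is visible of it).
- robot.spot_point(camera, thing): "centre" ([row, column] in pixels: a listed point, or the origin of a listed thing).
The state is a dict: "time_s": time; "joint_pos": joint angles; "qvel": joint speeds; "joint_torque": joint torques, N m; "eef_pos": TCP position; "tcp_rot": TCP orientation; "wrist_force": force on the tool from outside, world axes, zero at the start; "moment": the same for the moment, N m; "opening": finger opening in m.
Only numpy, scipy, OpenCV 4.12 (cv2) and the standard library are available. Lean on these libraries where they do the work, as an engineer would, in place of code of your own. Each camera call takes 0.05 s, during which the arm holds its last target.

## Working session

There is one attempt and no reset: what is moved stays moved. The work goes in short steps, Python scripts to look and compute and a shell command to move; the robot and the scene stay as the last step left them, time stands still between calls to the robot, and variables do not carry over. Pictures are saved under pics/ and viewed, and the job is handed in when it is done.

```bash
mkdir -p pics; python3 - <<'E'
from workcell import robot
import cv2,numpy as np
s=robot.read_state();print({k:np.round(v,4).tolist() for k,v in s.items()});print(robot.grip_point_offset)
for n in("scene","top"):
    cv2.imwrite(f"pics/{n}0.png",robot.capture(n));print(robot.camera_model(n))
    for t in("jar_mid","broad_bottle_mid","slim_bottle_mid","square_bottle_mid","carrier","tray","pan"):
        print(n,t,[(np.round(d["centre"],1).tolist(),round(d["confidence"],2)) for d in robot.spot_point(n,t)[:2]])
E
```

```text
{'time_s': 0.0, 'joint_pos': [1.0681, 0.3843, 0.0164, 1.3712, -0.0063, 1.3882, -0.0465], 'qvel': [-0.0001, 0.0003, 0.0006, 0.0008, -0.0007, -0.0004, 0.0016], 'joint_torque': [-0.001, -62.7611, 0.8437, -37.1827, 0.0164, 0.0143, 0.0], 'eef_pos': [0.2659, -0.565, 0.2302], 'tcp_rot': [-1.3847, 0.8806, -0.8778], 'wrist_force': [-0.9125, 0.1525, -0.0769], 'moment': [-0.0289, -0.001, -0.0092], 'opening': 0.0856}
0.0187
{'vfov': 42.9763682663911, 'cx': 317.91208307744, 'cy': 240.44182183078888, 'k1': -0.08894515288175546, 'origin': array([0.03522738, 0.12618858, 0.75588682]), 'orientation': array([ 0.44612405, -0.76524285, -2.00467761])}
scene jar_mid [([235.3, 243.2], 0.57)]
scene broad_bottle_mid [([267.0, 232.6], 0.8)]
scene slim_bottle_mid [([243.5, 270.1], 0.62)]
scene square_bottle_mid [([250.2, 207.4], 0.71)]
scene carrier [([275.2, 246.5], 0.9)]
scene tray [([248.6, 450.8], 0.88)]
scene pan [([313.5, 296.0], 0.61)]
{'vfov': 48.9519686495124, 'cx': 304.64535787732365, 'cy': 236.32483623462932, 'k1': -0.09779310576972103, 'origin': array([ 0.45406546, -0.19501029,  1.02953643]), 'orientation': array([ 0.09300131, -0.09791818, -1.53832685])}
top jar_mid [([189.0, 261.6], 0.93)]
top broad_bottle_mid [([230.6, 228.1], 0.78)]
top slim_bottle_mid [([221.6, 264.8], 0.77)]
top square_bottle_mid [([199.2, 224.9], 0.75)]
top carrier [([213.0, 246.1], 0.73)]
top tray [([280.2, 408.3], 0.9)]
top pan [([289.9, 247.2], 0.97)]
```

View pics/scene0.png

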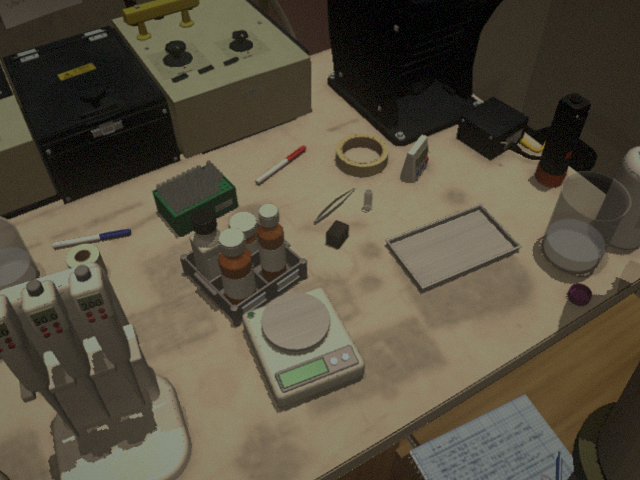

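View pics/top0.png

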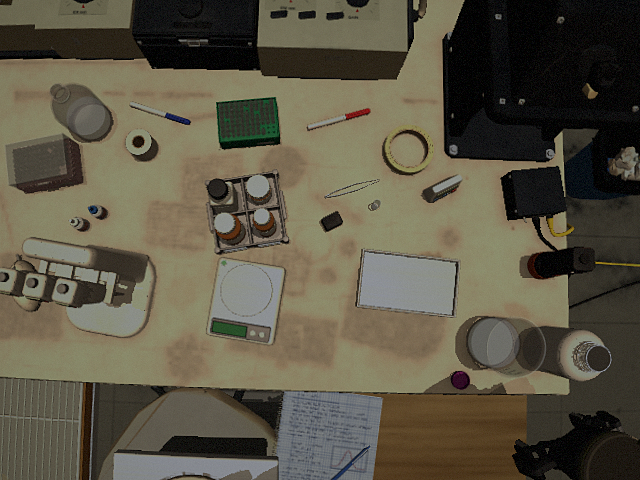

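```bash
cat > h.py <<'E'
from workcell import robot
import cv2,numpy as np
from scipy.spatial.transform import Rotation as R
def cam(n):
    m=robot.camera_model(n); f=240/np.tan(np.radians(m["vfov"]/2))
    K=np.array([[f,0,m["cx"]],[0,f,m["cy"]],[0,0,1]]); return K,np.array([m["k1"],0,0,0]),R.from_rotvec(m["orientation"]).as_matrix(),np.array(m["origin"])
def toz(n,c,r,z):
    K,d,Rm,o=cam(n); u=cv2.undistortPoints(np.array([[[c,r]]],float),K,d)[0,0]
    v=Rm@np.array([u[0],-u[1],-1]); return o+v*(z-o[2])/v[2]
def proj(n,P):
    K,d,Rm,o=cam(n); q=(np.atleast_2d(P)-o)@Rm; q=q*[1,-1,-1]
    return cv2.projectPoints(q.reshape(-1,1,3),np.zeros(3),np.zeros(3),K,d)[0].reshape(-1,2)
def crop(n,img,x0,y0,w,h,s,name):
    cv2.imwrite("pics/"+name,cv2.convertScaleAbs(cv2.resize(img[y0:y0+h,x0:x0+w],None,fx=s,fy=s,interpolation=cv2.INTER_CUBIC),alpha=1.5))
def st():
    s=robot.read_state(); print("t",round(s["time_s"],2),"p",np.round(s["eef_pos"],4),"open",round(float(s["opening"]),4),"F",np.round(s["wrist_force"],1)); 
    print(np.round(R.from_rotvec(s["tcp_rot"]).as_matrix(),3).tolist(),"q",np.round(s["joint_pos"],2)); return s
E
python3 - <<'E'
from h import *
st()
for n,rc,z in [("jar",(189,261.6),.04),("broad",(230.6,228.1),.073),("slim",(221.6,264.8),.077),("square",(199.2,224.9),.071),("carrier",(213,246.1),0),("tray",(280.2,408.3),0),("pan",(289.9,247.2),.056)]:
    print(n,np.round(toz("top",rc[1],rc[0],z),4))
for n,rc,z in [("jar",(235.3,243.2),.04),("broad",(267,232.6),.073),("slim",(243.5,270.1),.077),("square",(250.2,207.4),.071),("carrier",(275.2,246.5),0),("tray",(248.6,450.8),0),("pan",(313.5,296),.056)]:
    print(n,np.round(toz("scene",rc[1],rc[0],z),4))
i=cv2.imread("pics/top0.png"); crop("top",i,190,160,110,190,3,"c1.png"); crop("top",i,340,235,130,90,5,"c2.png")
i=cv2.imread("pics/scene0.png"); crop("scene",i,170,180,200,220,2.7,"c3.png")
E
```

```text
t 0.8 p [ 0.2661 -0.5655  0.2313] open 0.0854 F [-0.8  0.2 -0.6]
[[0.426, 0.0, 0.905], [-0.905, 0.0, 0.426], [-0.0, -1.0, 0.0]] q [ 1.07  0.38  0.02  1.37 -0.01  1.39 -0.05]
jar [ 0.6642 -0.1112  0.04  ]
broad [ 0.5777 -0.0557  0.073 ]
slim [ 0.5958 -0.1227  0.077 ]
square [ 0.6364 -0.0466  0.071 ]
carrier [ 0.6233 -0.0791  0.    ]
tray [ 0.5001 -0.4018  0.    ]
pan [ 0.471  -0.0936  0.056 ]
jar [ 0.6659 -0.1055  0.04  ]
broad [ 0.5884 -0.0536  0.073 ]
slim [ 0.597  -0.1205  0.077 ]
square [ 0.6396 -0.0359  0.071 ]
carrier [ 0.6206 -0.0844  0.    ]
tray [ 0.494  -0.3977  0.    ]
pan [ 0.4792 -0.097   0.056 ]
```

View pics/c1.png

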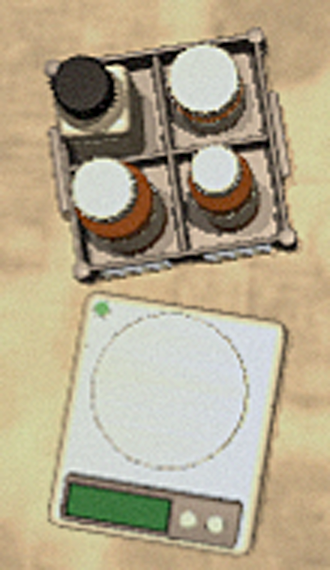

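View pics/c3.png

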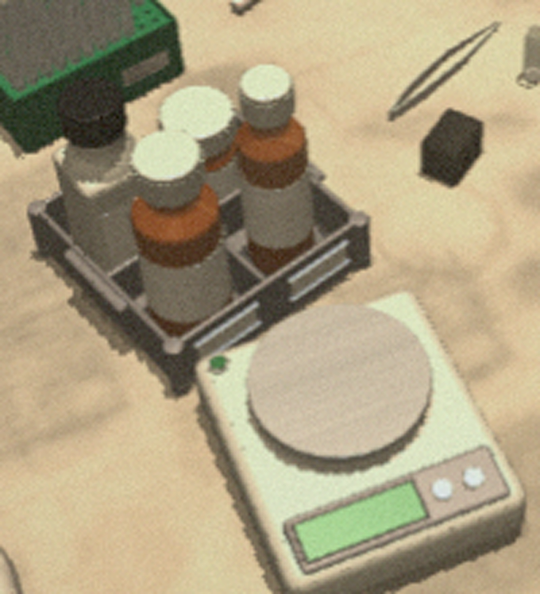

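```bash
cat > m.py <<'E'
from h import *
from scipy.optimize import least_squares
th=np.linspace(0,2*np.pi,24,endpoint=False)
def circ(x,y,z,r): return np.c_[x+r*np.cos(th),y+r*np.sin(th),np.full(24,z)]
D={"jar":(.022,.075,.018),"broad":(.018,.141,.022),"slim":(.014,.149,.022),"square":(.017,.137,.022)}
def capmask(n,k,x,y,s=4,dz=0):
    r,z,h=D[k]; P=np.r_[proj(n,circ(x,y,z+dz,r)),proj(n,circ(x,y,z+dz-h,r))]
    hull=cv2.convexHull(P.astype(np.float32))[:,0]; return hull
def score(n,g,k,x,y,dz=0):
    # gradient-normal: mean inside ring minus outside ring along hull outline
    h=capmask(n,k,x,y,dz=dz); c=h.mean(0); 
    pts=[];nn=[]
    for a,b in zip(h,np.roll(h,-1,0)):
        L=np.linalg.norm(b-a); m=max(1,int(L*2))
        for t in (np.arange(m)+.5)/m: pts.append(a+t*(b-a)); v=pts[-1]-c; nn.append(v/np.linalg.norm(v))
    pts=np.array(pts);nn=np.array(nn)
    s=lambda q: cv2.remap(g,q[:,0].astype(np.float32),q[:,1].astype(np.float32),cv2.INTER_LINEAR).ravel()
    return np.abs(s(pts+1.5*nn)-s(pts-1.5*nn)).clip(0,60).mean()
def fit(imgs,k,x0,y0,rad=.012,dz=0):
    best=None
    for st in (.003,.001,.0005):
        xs=np.arange(-rad,rad+1e-9,st)
        c=[(sum(score(n,g,k,x0+a,y0+b,dz) for n,g in imgs),x0+a,y0+b) for a in xs for b in xs]
        v,x0,y0=max(c); rad=st*1.5
    return round(x0,4),round(y0,4),round(v,1)
def load(n,f): return n,cv2.GaussianBlur(cv2.cvtColor(cv2.imread(f),cv2.COLOR_BGR2GRAY).astype(np.float32),(0,0),.8)
E
python3 - <<'E'
from m import *
A=[load("top","pics/top0.png"),load("scene","pics/scene0.png")]
init={"jar":(258.3,188),"slim":(261.7,216.3),"broad":(224.7,223.3),"square":(217.3,188.7)}
for k,(c,r) in init.items():
    p=toz("top",c,r,D[k][1]); print(k,np.round(p,4),[fit(i,k,p[0],p[1]) for i in (A[:1],A[1:],A)])
for c,r in[(52,62),(265,38),(290,245),(82,278)]: print("corner",toz("top",190+c/3,160+r/3,.04).round(4))
p=[toz("top",190+c/3,160+r/3,.056)[:2] for c,r in[(90,392),(248,392),(170,313),(170,470)]]; print("pan",np.round(p,4),np.mean(p,0))
E
```

```text
jar [ 0.6584 -0.108   0.075 ] [(np.float64(0.6659), np.float64(-0.104), np.float32(48.3)), (np.float64(0.6759), np.float64(-0.108), np.float32(23.5)), (np.float64(0.6654), np.float64(-0.104), np.float32(66.0))]Traceback (most recent call last):
  File "<stdin>", line 5, in <module>
  File "m.py", line 23, in fit
    c=[(sum(score(n,g,k,x0+a,y0+b,dz) for n,g in imgs),x0+a,y0+b) for a in xs for b in xs]
        ~~~^^^^^^^^^^^^^^^^^^^^^^^^^^^^^^^^^^^^^^^^^^^
  File "m.py", line 23, in <genexpr>
    c=[(sum(score(n,g,k,x0+a,y0+b,dz) for n,g in imgs),x0+a,y0+b) for a in xs for b in xs]
            ~~~~~^^^^^^^^^^^^^^^^^^^^
  File "m.py", line 11, in score
    h=capmask(n,k,x,y,dz=dz); c=h.mean(0);
  File "m.py", line 7, in capmask
    r,z,h=D[k]; P=np.r_[proj(n,circ(x,y,z+dz,r)),proj(n,circ(x,y,z+dz-h,r))]
                        ~~~~^^^^^^^^^^^^^^^^^^^^
  File "h.py", line 11, in proj
    K,d,Rm,o=cam(n); q=(np.atleast_2d(P)-o)@Rm; q=q*[1,-1,-1]
             ~~~^^^
  File "h.py", line 5, in cam
    m=robot.camera_model(n); f=240/np.tan(np.radians(m["vfov"]/2))
ValueError: time passes only in moves, steps and waits
```

View pics/c2.png

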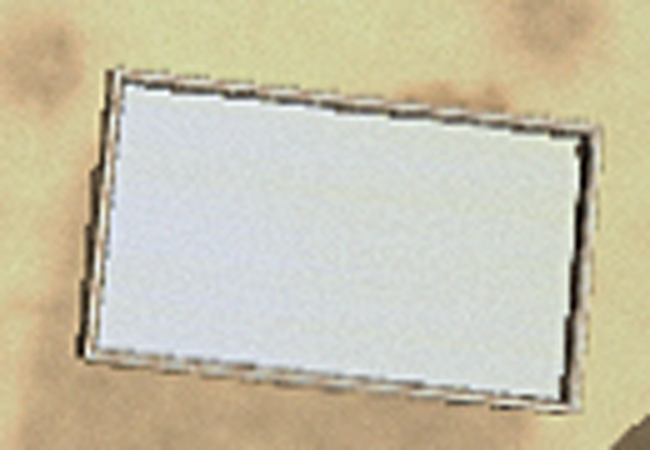

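Camera-model calls must be cached. The tray corners in the 5x crop are about (115,70), (600,127), (578,408), (85,358).

```bash
sed -i 's/^def cam(n):/import functools\n@functools.lru_cache(None)\ndef cam(n):/' h.py
python3 - <<'E'
from m import *
A=[load("top","pics/top0.png"),load("scene","pics/scene0.png")]
init={"jar":(258.3,188),"slim":(261.7,216.3),"broad":(224.7,223.3),"square":(217.3,188.7)}
for k,(c,r) in init.items():
    p=toz("top",c,r,D[k][1]); print(k,np.round(p,4),[list(map(float,fit(i,k,p[0],p[1],.009))) for i in (A[:1],A[1:],A)])
for c,r in[(52,62),(265,38),(290,245),(82,278)]: print("corner",toz("top",190+c/3,160+r/3,.04).round(4))
p=[toz("top",190+c/3,160+r/3,.056)[:2] for c,r in[(90,392),(248,392),(170,313),(170,470)]]; print("pan",np.round(p,4),np.mean(p,0))
p=[toz("top",340+c/5,235+r/5,.012)[:2] for c,r in [(115,70),(600,127),(578,408),(85,358)]]; print("tray",np.round(p,4),np.mean(p,0))
E
```

```text
jar [ 0.6584 -0.108   0.075 ] [[0.6659, -0.104, 48.29999923706055], [0.6634, -0.1045, 19.0], [0.6654, -0.104, 66.0]]
slim [ 0.594  -0.1225  0.149 ] [[0.6005, -0.12, 47.20000076293945], [0.592, -0.12, 19.299999237060547], [0.5965, -0.121, 62.900001525878906]]
broad [ 0.5813 -0.0592  0.141 ] [[0.5848, -0.0562, 51.20000076293945], [0.5808, -0.0562, 16.200000762939453], [0.5848, -0.0562, 65.5]]
square [ 0.6419 -0.0427  0.137 ] [[0.6434, -0.0407, 56.900001525878906], [0.6454, -0.0417, 20.700000762939453], [0.6439, -0.0407, 76.80000305175781]]
corner [ 0.6775 -0.006   0.04  ]
corner [ 0.6972 -0.142   0.04  ]
corner [ 0.5643 -0.1627  0.04  ]
corner [ 0.5394 -0.0325  0.04  ]
pan [[ 0.4679 -0.0434]
 [ 0.4711 -0.1405]
 [ 0.518  -0.0906]
 [ 0.4221 -0.0946]] [ 0.4697763  -0.09229184]
tray [[ 0.5576 -0.3104]
 [ 0.5409 -0.5011]
 [ 0.4317 -0.4925]
 [ 0.4462 -0.3009]] [ 0.4940927  -0.40120367]
```

```bash
python3 - <<'E'
from m import *
F={"jar":(.6654,-.104),"slim":(.5965,-.121),"broad":(.5848,-.0562),"square":(.6439,-.0407)}
out=[]
for n,x0,y0,w,h in(("top",200,165,95,90),("scene",180,190,130,130)):
    s=int(390/w)*1; s=4 if n=="top" else 3
    i=cv2.resize(cv2.imread(f"pics/{n}0.png")[y0:y0+h,x0:x0+w],None,fx=s,fy=s,interpolation=cv2.INTER_CUBIC)
    for k,(x,y) in F.items():
        r,z,hh=D[k]
        for zz,col in((z,(0,0,255)),(z-hh,(255,0,0))):
            P=(proj(n,circ(x,y,zz,r))-[x0,y0]+.5)*s; cv2.polylines(i,[P.astype(int)],True,col,1)
    i=cv2.convertScaleAbs(i,alpha=1.5);i=cv2.copyMakeBorder(i,0,400-i.shape[0],0,0,0); out.append(i)
cv2.imwrite("pics/o1.png",np.hstack(out))
E
```

```text
(no output)
```

View pics/o1.png

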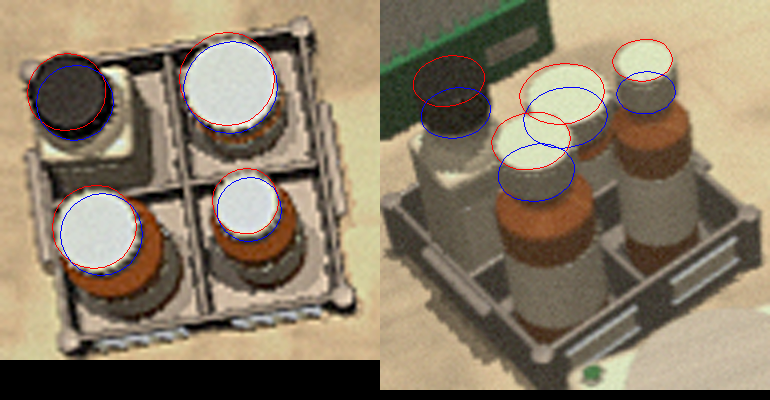

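```bash
python3 -m jog '[[[0.1,0.14,0.1,0.05,-0.3],[0.25,0.34,0.15,0.12,-0.5],[0.4,0.54,0.15,0.2,-0.5],[0.55,0.74,0.15,0.27,-0.5],[0.66,0.89,0.15,0.34,-0.5]]]'
python3 -m jog '[[[0.13,0.18,0,0,-0.5],[0.27,0.36,0,0,-0.5],[0.41,0.55,0,0,-0.5],[0.54,0.73,0,0,-0.5],[0.64,0.88,0,0,-0.5]]]'
python3 -m jog '[[[0,0,0,0,-0.5],[0,0,0,0,-0.5],[0,0,0,0,-0.5],[0,0,0,0,-0.5],[0,0,0,0,-0.5]]]'
python3 -c "
from h import *
st(); cv2.imwrite('pics/t1.png',robot.capture('top'));i=robot.capture('scene');cv2.imwrite('pics/s1.png',i)"
```

```text
time_s: 1.42
eef_pos: [0.4328, -0.3403, 0.2692]
tcp_rot: [-1.516, 0.481, -0.482]
wrist_force: [-0.2, -0.0, 0.5]
opening: 0.0638
time_s: 2.05
eef_pos: [0.5922, -0.1207, 0.2689]
tcp_rot: [-1.515, 0.485, -0.485]
wrist_force: [-0.4, -0.5, -0.0]
opening: 0.0642
time_s: 2.68
eef_pos: [0.5909, -0.1237, 0.2689]
tcp_rot: [-1.515, 0.487, -0.487]
wrist_force: [-0.2, 0.2, -0.1]
opening: 0.0638
t 2.67 p [ 0.5909 -0.1237  0.2689] open 0.0638 F [-0.2  0.2 -0.1]
[[0.813, 0.0, 0.583], [-0.583, -0.0, 0.813], [0.0, -1.0, -0.0]] q [ 0.42  0.35 -0.35  1.35  0.12  1.46 -0.55]
```

View pics/s1.png

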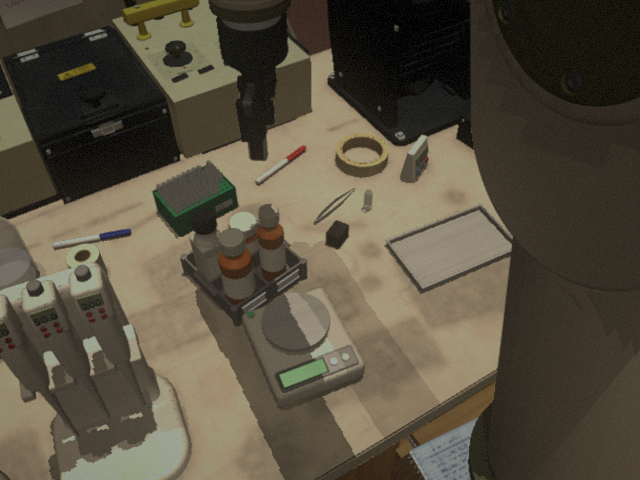

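```bash
python3 - <<'E'
from h import *
print(proj("scene",[[.5909,-.1237,.2689],[.5909,-.1237,.282]]),proj("top",[[.5909,-.1237,.282]]))
a=cv2.imread("pics/s1.png")[90:290,170:340];b=cv2.imread("pics/t1.png")[130:260,190:300]
a=cv2.resize(a,None,fx=2.5,fy=2.5);b=cv2.resize(b,None,fx=3.4,fy=3.4); 
b=cv2.copyMakeBorder(b,0,a.shape[0]-b.shape[0],0,0,0);cv2.imwrite("pics/c4.png",cv2.convertScaleAbs(np.hstack([a,b])[:, :800],alpha=2))
E
```

```text
[[264.2799285  144.22068314]
 [263.50493446 135.98274339]] [[255.43624731 203.72809002]]
```

View pics/c4.png

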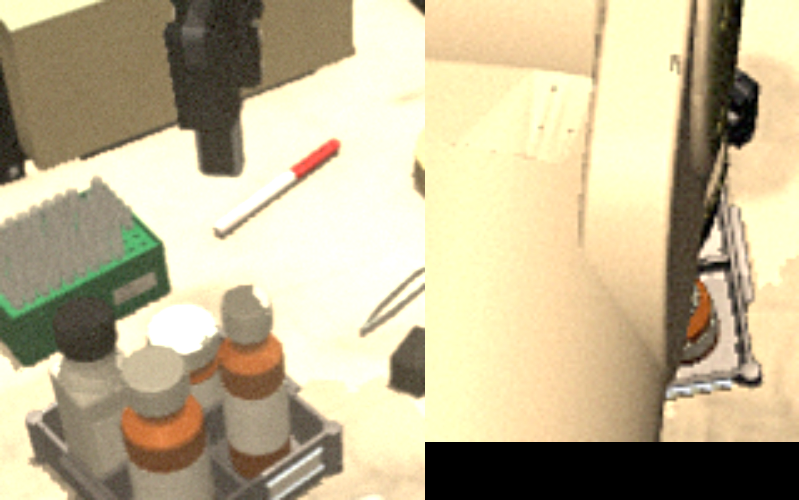

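```bash
python3 -m jog '[[[0.008,0.008,-0.1,0,-0.4],[0.008,0.008,-0.2,0,-0.4],[0.008,0.008,-0.3,0,-0.4],[0.008,0.008,-0.4,0,-0.4],[0.008,0.008,-0.44,0,-0.4]]]'
python3 -m jog '[[[0,0,-0.04,0,-0.4],[0,0,-0.08,0,-0.4],[0,0,-0.12,0,-0.4],[0,0,-0.155,0,-0.4],[0,0,-0.155,0,-0.4]]]'
python3 -c "
from h import *
st(); i=robot.capture('scene');crop('scene',i,170,90,170,200,3,'c5.png')"
```

```text
time_s: 3.4
eef_pos: [0.5923, -0.121, 0.1572]
tcp_rot: [-1.516, 0.488, -0.484]
wrist_force: [-0.9, -0.2, -0.4]
opening: 0.0597
time_s: 4.03
eef_pos: [0.5927, -0.1209, 0.1192]
tcp_rot: [-1.516, 0.487, -0.485]
wrist_force: [-0.5, 0.7, 0.5]
opening: 0.0597
t 4.03 p [ 0.5927 -0.1209  0.1192] open 0.0597 F [-0.5  0.7  0.5]
[[0.813, -0.001, 0.582], [-0.582, 0.0, 0.813], [-0.001, -1.0, -0.0]] q [ 0.41  0.44 -0.35  1.57  0.16  1.16 -0.59]
```

View pics/c5.png

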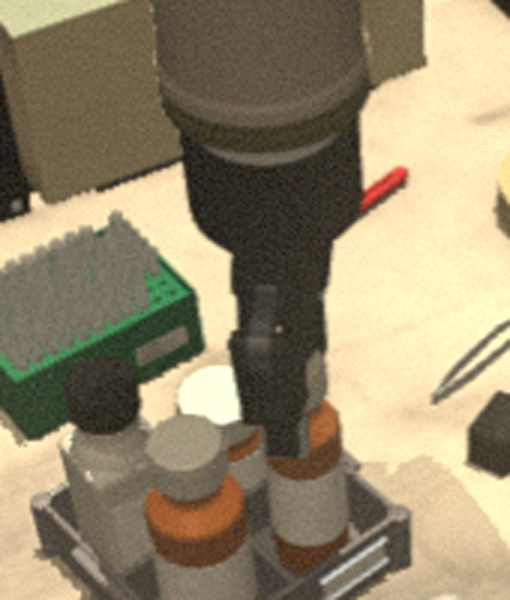

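```bash
python3 - <<'E'
from h import *
c=np.array([.5927,-.1209,.128]);j=np.array([-.813,.582,0])
for z in(.128,.15): 
    c[2]=z
    for d in(.030,.045): print(z,d,((proj("scene",c+j*d)-[170,90])*3).round(0))
    print(((proj("scene",c)-[170,90])*3).round(0))
i=cv2.imread("pics/c5.png")[300:600,150:450];cv2.imwrite("pics/c6.png",cv2.resize(i,None,fx=2,fy=2))
E
```

```text
0.128 0.03 [[289. 441.]]
0.128 0.045 [[285. 465.]]
[[298. 395.]]
0.15 0.03 [[286. 408.]]
0.15 0.045 [[281. 433.]]
[[295. 362.]]
```

View pics/c6.png

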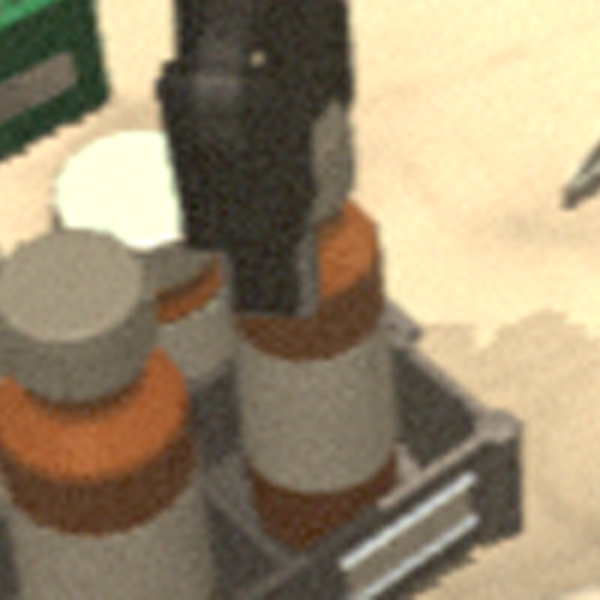

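```bash
python3 -m jog '[[[0,0,0,0,0],[0,0,0,0,0.4],[0,0,0,0,0.8],[0,0,0,0,1],[0,0,0,0,1]]]'
python3 -m jog '[[[0,0,0,0,1],[0,0,0,0,1],[0,0,0,0,1],[0,0,0.04,0,1],[0,0,0.08,0,1]]]'
```

```text
time_s: 4.7
eef_pos: [0.5937, -0.1212, 0.1207]
tcp_rot: [-1.515, 0.485, -0.488]
wrist_force: [1.3, -0.3, 4.1]
opening: 0.026
time_s: 5.32
eef_pos: [0.5925, -0.1208, 0.14]
tcp_rot: [-1.516, 0.487, -0.485]
wrist_force: [0.6, 0.1, -1.6]
opening: 0.026
```

```bash
python3 -m jog '[[[0,0,0.1,0,1],[0,0,0.2,0,1],[0,0,0.3,0,1],[0,0,0.4,0,1],[0,0,0.4,0,1]]]'
python3 -m jog '[[[-0.03,-0.1,0,0,1],[-0.07,-0.25,0,0,1],[-0.12,-0.4,0,0,1],[-0.17,-0.55,0,0,1],[-0.21,-0.65,0,0,1]]]'
python3 -m jog '[[[-0.04,-0.13,0,0,1],[-0.08,-0.28,0,0,1],[-0.13,-0.43,0,0,1],[-0.17,-0.55,0,0,1],[-0.2,-0.65,0,0,1]]]'
python3 -m jog '[[[0,0,0,0,1],[0,0,-0.05,0,1],[0,0,-0.15,0,1],[0,0,-0.25,0,1],[0,0,-0.25,0,1]]]'
python3 -c "
from h import *
st(); i=robot.capture('scene');crop('scene',i,360,60,220,240,2.5,'c7.png')
print(toz('top',408.3,280.2,0))"
```

```text
time_s: 5.95
eef_pos: [0.5941, -0.1209, 0.2424]
tcp_rot: [-1.515, 0.483, -0.489]
wrist_force: [0.1, 0.5, -1.6]
opening: 0.0263
time_s: 6.58
eef_pos: [0.539, -0.2856, 0.2382]
tcp_rot: [-1.515, 0.49, -0.486]
wrist_force: [0.5, -0.2, -1.3]
opening: 0.0264
time_s: 7.2
eef_pos: [0.4892, -0.4471, 0.2381]
tcp_rot: [-1.515, 0.489, -0.485]
wrist_force: [0.6, 0.2, -1.6]
opening: 0.0259
time_s: 7.82
eef_pos: [0.4899, -0.4434, 0.174]
tcp_rot: [-1.513, 0.489, -0.48]
wrist_force: [-0.1, 0.0, -2.3]
opening: 0.0263
t 7.83 p [ 0.4899 -0.4434  0.174 ] open 0.0263 F [-0.1  0.  -2.3]
[[0.815, -0.004, 0.58], [-0.58, 0.004, 0.815], [-0.006, -1.0, 0.001]] q [ 0.83  0.51 -0.21  1.33  0.1   1.32  0.  ]
[ 0.50010027 -0.4018288   0.        ]
```

View pics/c7.png

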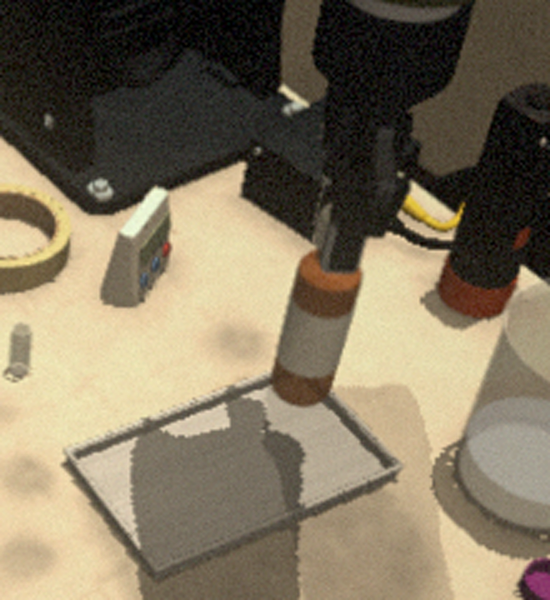

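```bash
python3 -m jog '[[[0,0,-0.05,0,1],[0,0,-0.1,0,1],[0,0,-0.15,0,1],[0,0,-0.19,0,1],[0,0,-0.205,0,1]]]'
python3 -m jog '[[[0,0,0,0,1],[0,0,-0.008,0,1],[0,0,-0.016,0,1],[0,0,-0.016,0,1],[0,0,-0.016,0,1]]]'
```

```text
time_s: 8.5
eef_pos: [0.4903, -0.4457, 0.1251]
tcp_rot: [-1.515, 0.487, -0.485]
wrist_force: [0.3, -0.9, -0.9]
opening: 0.0259
time_s: 9.12
eef_pos: [0.4907, -0.446, 0.1224]
tcp_rot: [-1.516, 0.486, -0.486]
wrist_force: [-1.0, 1.2, -0.8]
opening: 0.0261
```

```bash
python3 -m jog '[[[0,0,-0.008,0,1],[0,0,-0.015,0,1],[0,0,-0.017,0,1],[0,0,-0.017,0,1],[0,0,-0.017,0,1]]]'
python3 -c "
from h import *
st(); i=robot.capture('scene');crop('scene',i,360,60,220,240,2.5,'c8.png')"
```

```text
time_s: 9.75
eef_pos: [0.4909, -0.4462, 0.1187]
tcp_rot: [-1.516, 0.486, -0.487]
wrist_force: [-0.6, 0.9, 5.6]
opening: 0.0262
t 9.75 p [ 0.4909 -0.4462  0.1187] open 0.0262 F [-0.6  0.9  5.6]
[[0.813, 0.001, 0.582], [-0.582, -0.001, 0.813], [0.001, -1.0, -0.0]] q [ 0.83  0.54 -0.2   1.4   0.11  1.21 -0.01]
```

View pics/c8.png

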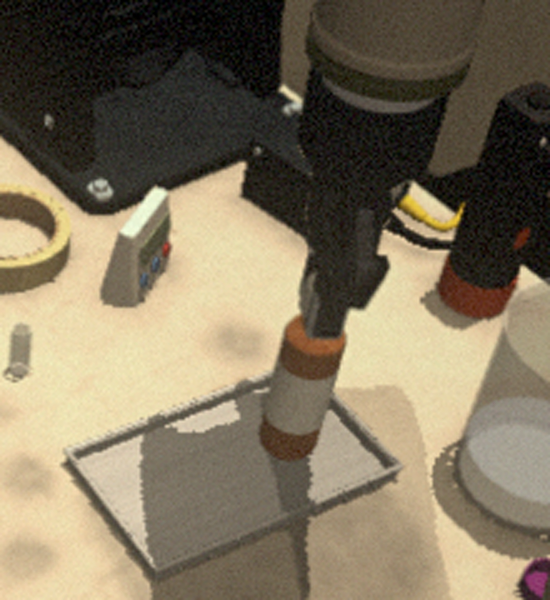

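```bash
python3 -c "
from h import *
print(toz('scene',360+291/2.5,60+442/2.5,.003).round(4), toz('scene',360+148/2.5,60+490/2.5,.003))
for c in [(66,453),(275,378),(402,466),(157,574)]: print(toz('scene',360+c[0]/2.5,60+c[1]/2.5,.012).round(4))
"
python3 -m jog '[[[0,0,0,0,0.3],[0,0,0,0,-0.2],[0,0,0,0,-0.4],[0,0,0,0,-0.4],[0,0,0,0,-0.4]]]'
python3 -m jog '[[[0,0,0.05,0,-0.4],[0,0,0.1,0,-0.4],[0,0,0.25,0,-0.4],[0,0,0.4,0,-0.4],[0,0,0.55,0,-0.4]]]'
```

```text
[ 0.4901 -0.4493  0.003 ] [ 0.50680263 -0.34135448  0.003     ]
[ 0.5551 -0.3094  0.012 ]
[ 0.5362 -0.4728  0.012 ]
[ 0.4298 -0.4909  0.012 ]
[ 0.444 -0.299  0.012]
time_s: 10.42
eef_pos: [0.4906, -0.446, 0.118]
tcp_rot: [-1.515, 0.486, -0.486]
wrist_force: [-0.2, 0.2, 0.7]
opening: 0.0599
time_s: 11.05
eef_pos: [0.4907, -0.446, 0.2582]
tcp_rot: [-1.516, 0.485, -0.487]
wrist_force: [0.5, -0.1, -0.1]
opening: 0.0601
```

```bash
python3 -m jog '[[[0.06,0.16,0,0,-0.4],[0.12,0.32,0,0,-0.4],[0.18,0.48,0,0,-0.4],[0.24,0.64,0,0,-0.4],[0.303,0.81,0,0,-0.4]]]'
python3 -m jog '[[[0.06,0.16,0,0,-0.4],[0.12,0.32,0,0,-0.4],[0.18,0.48,0,0,-0.4],[0.24,0.64,0,0,-0.4],[0.303,0.81,0,0,-0.4]]]'
python3 -m jog '[[[0,0,-0.1,0,-0.4],[0,0,-0.2,0,-0.4],[0,0,-0.3,0,-0.4],[0,0,-0.35,0,-0.4],[0,0,-0.35,0,-0.4]]]'
python3 -c "
from h import *
st(); i=robot.capture('scene');crop('scene',i,130,100,200,200,3,'c9.png');cv2.imwrite('pics/s9.png',i)"
```

```text
time_s: 11.68
eef_pos: [0.5669, -0.2424, 0.257]
tcp_rot: [-1.516, 0.485, -0.488]
wrist_force: [-0.3, -0.3, -0.3]
opening: 0.0595
time_s: 12.3
eef_pos: [0.6427, -0.0401, 0.257]
tcp_rot: [-1.515, 0.485, -0.488]
wrist_force: [0.3, -0.8, -0.4]
opening: 0.0599
time_s: 12.92
eef_pos: [0.6419, -0.0411, 0.168]
tcp_rot: [-1.516, 0.487, -0.486]
wrist_force: [-0.0, -0.4, 0.2]
opening: 0.0594
t 12.93 p [ 0.6419 -0.0411  0.168 ] open 0.0594 F [-0.  -0.4  0.2]
[[0.813, -0.001, 0.582], [-0.582, 0.0, 0.813], [-0.001, -1.0, -0.0]] q [ 0.27  0.48 -0.37  1.39  0.17  1.3  -0.73]
```

View pics/c9.png

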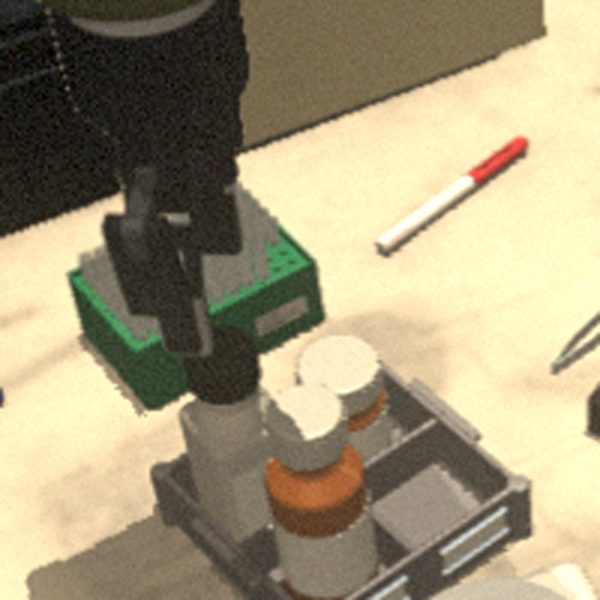

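```bash
python3 -m jog '[[[0,0,-0.05,0,-0.4],[0,0,-0.1,0,-0.4],[0,0,-0.15,0,-0.4],[0,0,-0.2,0,-0.4],[0,0,-0.245,0,-0.4]]]'
python3 -m jog '[[[0,0,0,0,0],[0,0,0,0,0.4],[0,0,0,0,0.8],[0,0,0,0,1],[0,0,0,0,1]]]'
python3 -m jog '[[[0,0,0,0,1],[0,0,0,0,1],[0,0,0,0,1],[0,0,0.04,0,1],[0,0,0.08,0,1]]]'
python3 -c "
from h import *
st(); i=robot.capture('scene');crop('scene',i,130,100,200,200,3,'c10.png')"
```

```text
time_s: 13.6
eef_pos: [0.6419, -0.041, 0.1057]
tcp_rot: [-1.516, 0.487, -0.486]
wrist_force: [-0.0, 0.3, -0.3]
opening: 0.0596
time_s: 14.22
eef_pos: [0.6422, -0.041, 0.1069]
tcp_rot: [-1.515, 0.486, -0.486]
wrist_force: [-0.8, -0.6, -1.8]
opening: 0.0323
time_s: 14.85
eef_pos: [0.6422, -0.0409, 0.1276]
tcp_rot: [-1.515, 0.486, -0.486]
wrist_force: [0.2, 0.3, -2.0]
opening: 0.0316
t 14.85 p [ 0.6422 -0.0409  0.1276] open 0.0316 F [ 0.2  0.3 -2. ]
[[0.813, 0.0, 0.582], [-0.582, 0.0, 0.813], [0.0, -1.0, 0.0]] q [ 0.27  0.51 -0.36  1.44  0.19  1.22 -0.74]
```

View pics/c10.png

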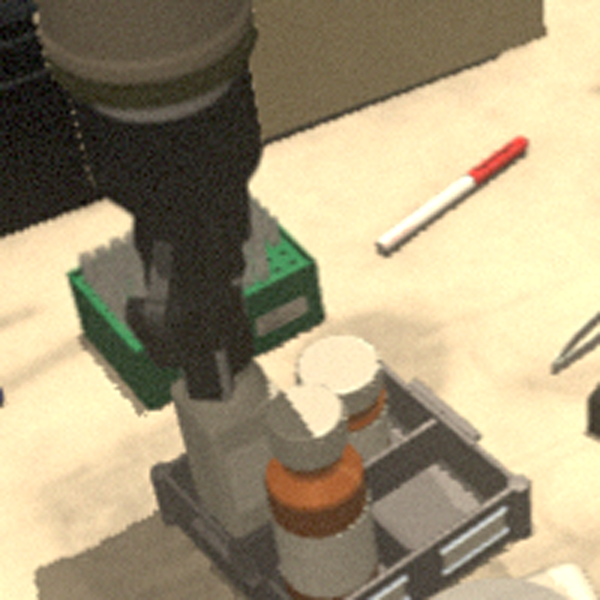

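```bash
python3 -m jog '[[[0,0,0.1,0,1],[0,0,0.25,0,1],[0,0,0.4,0,1],[0,0,0.52,0,1],[0,0,0.56,0,1]]]'
python3 -m jog '[[[-0.05,-0.1,0,0,1],[-0.1,-0.25,0,0,1],[-0.17,-0.4,0,0,1],[-0.24,-0.55,0,0,1],[-0.3,-0.65,0,0,1]]]'
python3 -m jog '[[[-0.05,-0.13,0,0,1],[-0.12,-0.28,0,0,1],[-0.19,-0.43,0,0,1],[-0.24,-0.55,0,0,1],[-0.276,-0.61,0,0,1]]]'
python3 -m jog '[[[0,0,-0.05,0,1],[0,0,-0.2,0,1],[0,0,-0.35,0,1],[0,0,-0.5,0,1],[0,0,-0.56,0,1]]]'
```

```text
time_s: 15.52
eef_pos: [0.643, -0.0408, 0.2696]
tcp_rot: [-1.514, 0.483, -0.489]
wrist_force: [0.9, -0.7, -2.4]
opening: 0.032
time_s: 16.15
eef_pos: [0.5657, -0.2059, 0.2655]
tcp_rot: [-1.516, 0.49, -0.487]
wrist_force: [0.5, -0.2, -2.0]
opening: 0.0323
time_s: 16.77
eef_pos: [0.4966, -0.3578, 0.2656]
tcp_rot: [-1.515, 0.49, -0.487]
wrist_force: [0.6, -0.1, -2.6]
opening: 0.0325
time_s: 17.4
eef_pos: [0.4977, -0.3528, 0.1235]
tcp_rot: [-1.513, 0.487, -0.48]
wrist_force: [-0.2, 0.0, -2.4]
opening: 0.0321
```

```bash
python3 -m jog '[[[0,0,-0.02,0,1],[0,0,-0.05,0,1],[0,0,-0.07,0,1],[0,0,-0.08,0,1],[0,0,-0.08,0,1]]]'
python3 -m jog '[[[0,0,-0.004,0,1],[0,0,-0.006,0,1],[0,0,-0.008,0,1],[0,0,-0.008,0,1],[0,0,-0.008,0,1]]]'
python3 -c "
from h import *
st(); i=robot.capture('scene');crop('scene',i,360,60,220,240,2.5,'c11.png')"
```

```text
time_s: 18.02
eef_pos: [0.4981, -0.3561, 0.1069]
tcp_rot: [-1.516, 0.486, -0.486]
wrist_force: [0.6, 0.3, -2.5]
opening: 0.0323
time_s: 18.65
eef_pos: [0.4982, -0.356, 0.1049]
tcp_rot: [-1.516, 0.486, -0.486]
wrist_force: [-0.4, -0.2, -1.7]
opening: 0.0325
t 18.65 p [ 0.4982 -0.356   0.1049] open 0.0325 F [-0.4 -0.2 -1.7]
[[0.813, 0.0, 0.582], [-0.582, -0.0, 0.813], [0.0, -1.0, 0.0]] q [ 0.74  0.46 -0.23  1.57  0.11  1.13 -0.13]
```

View pics/c11.png

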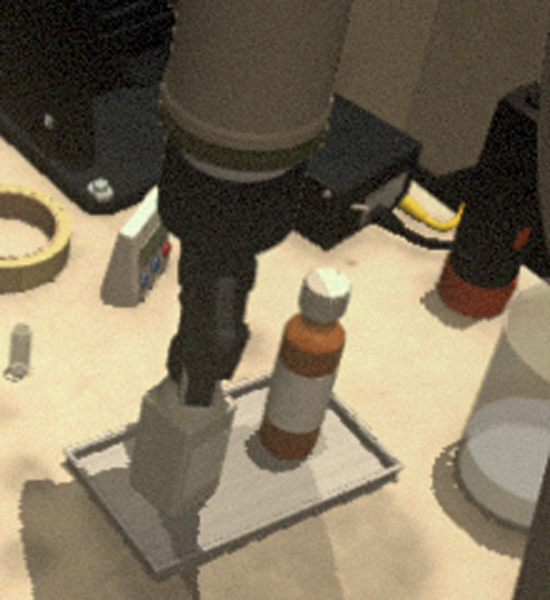

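Slim stands upright at crop (290,440), and square hangs just above the floor at (180,490). I'll lower it a little more and release.

```bash
python3 -m jog '[[[0,0,-0.003,0,1],[0,0,-0.006,0,1],[0,0,-0.006,0,1],[0,0,-0.006,0,1],[0,0,-0.006,0,1]]]'
python3 -m jog '[[[0,0,0,0,0.3],[0,0,0,0,-0.2],[0,0,0,0,-0.4],[0,0,0,0,-0.4],[0,0,0,0,-0.4]]]'
python3 -m jog '[[[0,0,0.05,0,-0.4],[0,0,0.1,0,-0.5],[0,0,0.25,0,-0.7],[0,0,0.4,0,-0.8],[0,0,0.5,0,-0.8]]]'
python3 -c "
from h import *
st(); i=robot.capture('scene');crop('scene',i,360,60,220,240,2.5,'c12.png')"
```

```text
time_s: 19.32
eef_pos: [0.4986, -0.3563, 0.1046]
tcp_rot: [-1.516, 0.485, -0.488]
wrist_force: [-2.1, 1.1, 7.8]
opening: 0.0326
time_s: 19.95
eef_pos: [0.4981, -0.356, 0.1031]
tcp_rot: [-1.515, 0.486, -0.486]
wrist_force: [0.3, 0.1, -0.5]
opening: 0.0599
time_s: 20.58
eef_pos: [0.4988, -0.3563, 0.2318]
tcp_rot: [-1.516, 0.483, -0.489]
wrist_force: [0.2, 0.6, -1.1]
opening: 0.0769
t 20.57 p [ 0.4988 -0.3563  0.2318] open 0.0769 F [ 0.2  0.6 -1.1]
[[0.813, 0.003, 0.582], [-0.582, -0.002, 0.813], [0.004, -1.0, 0.0]] q [ 0.74  0.37 -0.24  1.4   0.09  1.38 -0.11]
```

View pics/c12.png

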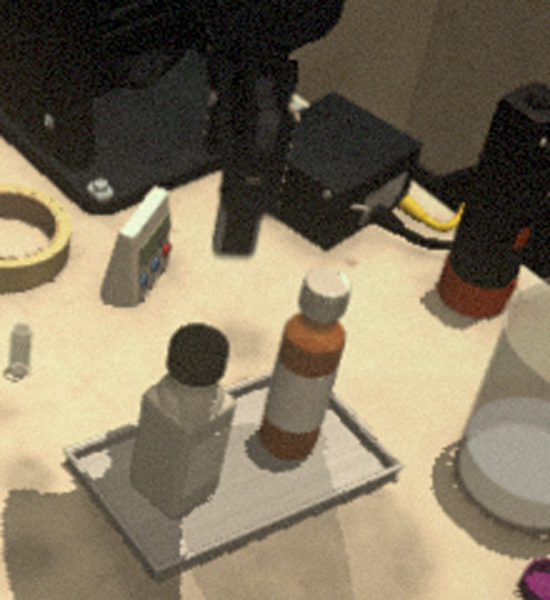

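```bash
python3 -m jog '[[[0.1,0.16,0,-0.1,-0.8],[0.23,0.35,0,-0.2,-0.8],[0.37,0.56,0,-0.3,-0.8],[0.52,0.78,0,-0.42,-0.8],[0.656,1.0,0,-0.522,-0.8]]]'
python3 -m jog '[[[0,0,-0.1,0,-0.8],[0,0,-0.2,0,-0.8],[0,0,-0.3,0,-0.8],[0,0,-0.4,0,-0.8],[0,0,-0.4,0,-0.8]]]'
python3 -c "
from h import *
st(); i=robot.capture('scene');crop('scene',i,130,100,200,200,3,'c13.png')
p=np.array([.662,-.105,.128]);print(((proj('scene',p)-[130,100])*3).round())"
```

```text
time_s: 21.25
eef_pos: [0.6596, -0.1103, 0.2293]
tcp_rot: [-1.28, 1.089, -1.091]
wrist_force: [1.5, 0.1, 0.0]
opening: 0.0766
time_s: 21.88
eef_pos: [0.6573, -0.1116, 0.1266]
tcp_rot: [-1.285, 1.088, -1.083]
wrist_force: [-0.6, -0.4, 0.3]
opening: 0.0772
t 21.88 p [ 0.6573 -0.1116  0.1266] open 0.0772 F [-0.6 -0.4  0.3]
[[0.166, -0.004, 0.986], [-0.986, 0.001, 0.166], [-0.001, -1.0, -0.003]] q [ 0.26  0.55 -0.21  1.37  0.12  1.24 -1.36]
[[324. 291.]]
```

View pics/c13.png

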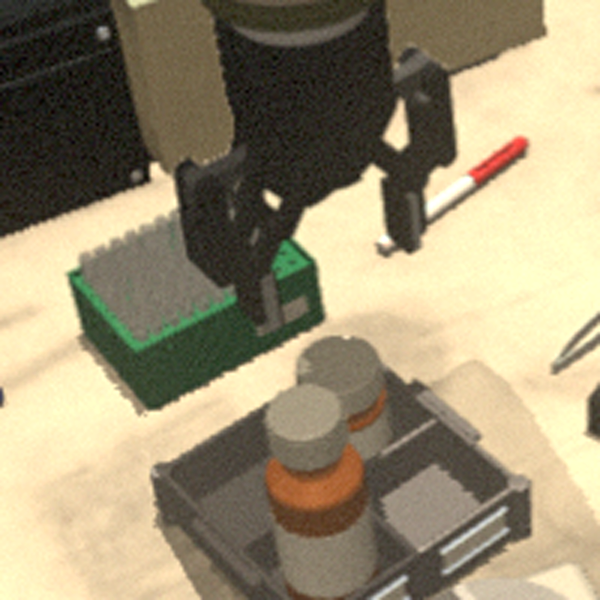

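```bash
python3 -m jog '[[[0.019,0.026,0,0,-0.8],[0.019,0.026,-0.06,0,-0.8],[0.019,0.026,-0.12,0,-0.8],[0.019,0.026,-0.18,0,-0.8],[0.019,0.026,-0.2,0,-0.8]]]'
python3 -c "
from h import *
st(); i=robot.capture('scene');crop('scene',i,130,100,200,200,3,'c14.png')"
```

```text
time_s: 22.55
eef_pos: [0.6622, -0.1054, 0.0762]
tcp_rot: [-1.285, 1.088, -1.084]
wrist_force: [-0.0, -0.4, 0.4]
opening: 0.0769
t 22.55 p [ 0.6622 -0.1054  0.0762] open 0.0769 F [-0.  -0.4  0.4]
[[0.166, -0.003, 0.986], [-0.986, 0.0, 0.166], [-0.001, -1.0, -0.003]] q [ 0.25  0.6  -0.21  1.41  0.13  1.15 -1.38]
```

View pics/c14.png

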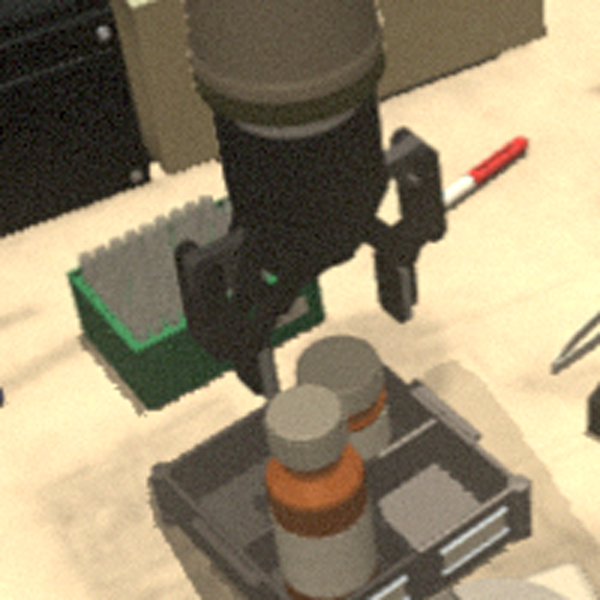

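```bash
python3 -m jog '[[[0,0,-0.03,0,-0.8],[0,0,-0.06,0,-0.8],[0,0,-0.09,0,-0.8],[0,0,-0.12,0,-0.8],[0,0,-0.125,0,-0.8]]]'
python3 -m jog '[[[0,0,0,0,-0.4],[0,0,0,0,0],[0,0,0,0,0.4],[0,0,0,0,1],[0,0,0,0,1]]]'
python3 -m jog '[[[0,0,0,0,1],[0,0,0,0,1],[0,0,0,0,1],[0,0,0.04,0,1],[0,0,0.08,0,1]]]'
python3 -c "
from h import *
st(); i=robot.capture('scene');crop('scene',i,130,100,200,200,3,'c15.png')"
```

```text
time_s: 23.22
eef_pos: [0.6628, -0.1052, 0.0461]
tcp_rot: [-1.284, 1.086, -1.085]
wrist_force: [0.2, 0.3, -0.4]
opening: 0.0769
time_s: 23.85
eef_pos: [0.6638, -0.1054, 0.0479]
tcp_rot: [-1.283, 1.084, -1.086]
wrist_force: [-1.4, 0.3, 4.5]
opening: 0.0426
time_s: 24.48
eef_pos: [0.663, -0.1051, 0.0673]
tcp_rot: [-1.284, 1.086, -1.085]
wrist_force: [-0.2, -0.1, -1.3]
opening: 0.0425
t 24.48 p [ 0.663  -0.1051  0.0673] open 0.0425 F [-0.2 -0.1 -1.3]
[[0.166, -0.001, 0.986], [-0.986, 0.0, 0.166], [-0.0, -1.0, -0.001]] q [ 0.25  0.61 -0.21  1.42  0.13  1.13 -1.38]
```

View pics/c15.png

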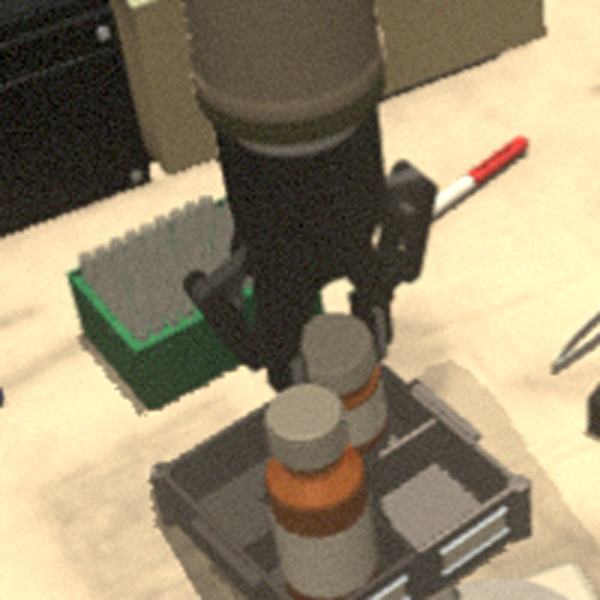

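```bash
python3 -m jog '[[[0,0,0.1,0,1],[0,0,0.25,0,1],[0,0,0.4,0,1],[0,0,0.52,0,1],[0,0,0.57,0,1]]]'
python3 -c "
from h import *
st(); i=robot.capture('scene');cv2.imwrite('pics/s16.png',i);crop('scene',i,130,60,260,200,3,'c16.png')
print(toz('scene',295.9,321.5,.056))
a=cv2.imread('pics/scene0.png');b=cv2.imread('pics/top0.png')
th=np.linspace(0,2*np.pi,60);C=np.c_[.471+.048*np.cos(th),-.0935+.048*np.sin(th),np.full(60,.056)]
o=[]
for n,im,x0,y0 in (('scene',a,240,280),('top',b,205,250)):
    q=cv2.resize(im[y0:y0+110,x0:x0+110],None,fx=3.6,fy=3.6,interpolation=cv2.INTER_CUBIC)
    cv2.polylines(q,[((proj(n,C)-[x0,y0]+.5)*3.6).astype(int)],True,(0,0,255));o.append(q)
cv2.imwrite('pics/pan.png',cv2.convertScaleAbs(np.hstack(o),alpha=1.4))
"
```

```text
time_s: 25.15
eef_pos: [0.6641, -0.1053, 0.212]
tcp_rot: [-1.281, 1.083, -1.087]
wrist_force: [-0.2, 0.3, -1.2]
opening: 0.0426
t 25.15 p [ 0.6641 -0.1053  0.212 ] open 0.0426 F [-0.2  0.3 -1.2]
[[0.166, 0.003, 0.986], [-0.986, -0.0, 0.166], [0.001, -1.0, 0.003]] q [ 0.25  0.51 -0.21  1.25  0.1   1.4  -1.36]
[ 0.46755594 -0.09022658  0.056     ]
```

View pics/pan.png

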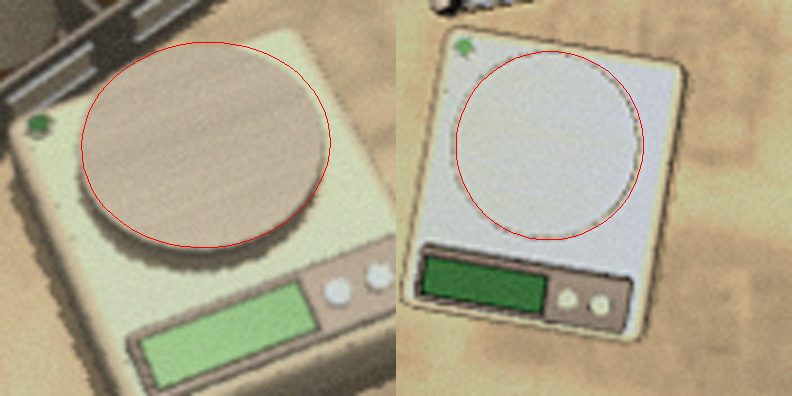

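View pics/c16.png

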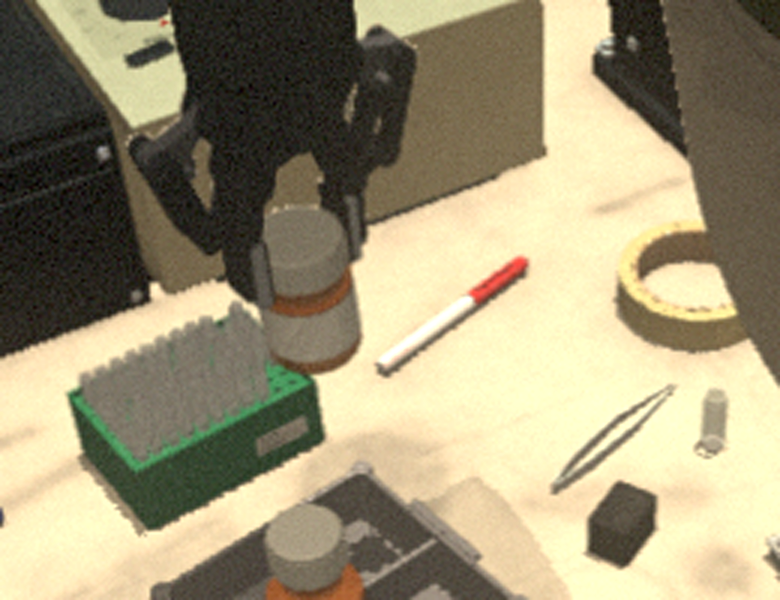

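```bash
python3 -m jog '[[[-0.1,0.01,0,0,1],[-0.28,0.02,0,0,1],[-0.46,0.03,0,0,1],[-0.64,0.04,0,0,1],[-0.772,0.052,0,0,1]]]'
python3 -m jog '[[[0,0,0,0,1],[0,0,-0.1,0,1],[0,0,-0.2,0,1],[0,0,-0.28,0,1],[0,0,-0.32,0,1]]]'
python3 -c "
from h import *
st(); i=robot.capture('scene');crop('scene',i,200,200,200,200,3,'c17.png')
"
```

```text
time_s: 25.82
eef_pos: [0.4678, -0.0923, 0.2081]
tcp_rot: [-1.285, 1.088, -1.085]
wrist_force: [0.1, 0.2, 0.5]
opening: 0.0424
time_s: 26.45
eef_pos: [0.47, -0.0921, 0.1277]
tcp_rot: [-1.285, 1.087, -1.083]
wrist_force: [-0.3, 0.3, -1.4]
opening: 0.0426
t 26.45 p [ 0.47   -0.0921  0.1277] open 0.0426 F [-0.3  0.3 -1.4]
[[0.166, -0.002, 0.986], [-0.986, 0.001, 0.166], [-0.001, -1.0, -0.002]] q [ 0.34  0.17 -0.24  1.89  0.04  1.09 -1.32]
```

View pics/c17.png

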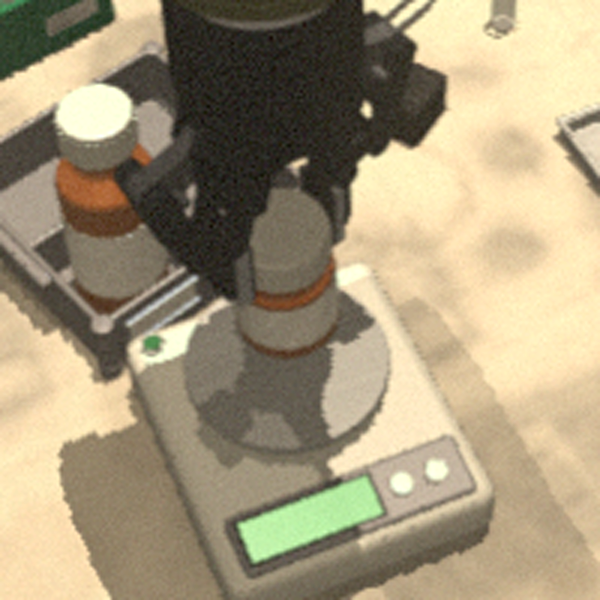

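```bash
python3 -m jog '[[[0,0,-0.03,0,1],[0,0,-0.06,0,1],[0,0,-0.09,0,1],[0,0,-0.11,0,1],[0,0,-0.114,0,1]]]'
python3 -m jog '[[[0,0,-0.003,0,1],[0,0,-0.006,0,1],[0,0,-0.009,0,1],[0,0,-0.009,0,1],[0,0,-0.009,0,1]]]'
python3 -c "
from h import *
st(); i=robot.capture('scene');crop('scene',i,200,200,200,200,3,'c18.png')
"
```

```text
time_s: 27.12
eef_pos: [0.4701, -0.0922, 0.1007]
tcp_rot: [-1.284, 1.086, -1.085]
wrist_force: [-0.2, -0.4, -1.0]
opening: 0.0425
time_s: 27.75
eef_pos: [0.4704, -0.0923, 0.0989]
tcp_rot: [-1.283, 1.085, -1.086]
wrist_force: [-0.4, 0.4, 0.0]
opening: 0.0429
t 27.75 p [ 0.4704 -0.0923  0.0989] open 0.0429 F [-0.4  0.4  0. ]
[[0.166, 0.0, 0.986], [-0.986, 0.0, 0.166], [0.0, -1.0, 0.0]] q [ 0.34  0.2  -0.24  1.92  0.05  1.02 -1.32]
```

View pics/c18.png

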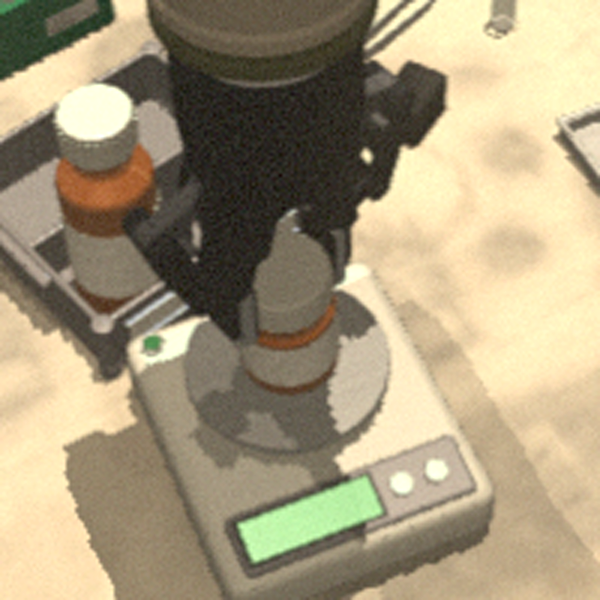

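```bash
python3 -m jog '[[[0,0,-0.002,0,1],[0,0,-0.004,0,1],[0,0,-0.004,0,1],[0,0,-0.004,0,1],[0,0,-0.004,0,1]]]'
python3 -m jog '[[[0,0,0,0,0.6],[0,0,0,0,0.3],[0,0,0,0,0],[0,0,0,0,-0.4],[0,0,0,0,-0.7]]]'
python3 -m jog '[[[0,0,0,0,-0.7],[0,0,0.04,0,-0.7],[0,0,0.12,0,-0.7],[0,0,0.3,0,-0.7],[0,0,0.5,0,-0.7]]]'
python3 -c "
from h import *
st(); i=robot.capture('scene');crop('scene',i,200,200,200,200,3,'c19.png')
print(((proj('scene',[.4705,-.092,.056])-[200,200])*3).round(),proj('scene',[[.4705,-.069,.056]])*3-600)
"
```

```text
time_s: 28.42
eef_pos: [0.4708, -0.0923, 0.0988]
tcp_rot: [-1.283, 1.084, -1.086]
wrist_force: [-1.8, 0.5, 9.6]
opening: 0.0425
time_s: 29.05
eef_pos: [0.4701, -0.0923, 0.0976]
tcp_rot: [-1.284, 1.086, -1.085]
wrist_force: [-0.7, -0.3, -0.3]
opening: 0.0728
time_s: 29.68
eef_pos: [0.4698, -0.0921, 0.2243]
tcp_rot: [-1.284, 1.086, -1.085]
wrist_force: [0.2, 0.6, -0.4]
opening: 0.0726
t 29.68 p [ 0.4698 -0.0921  0.2243] open 0.0726 F [ 0.2  0.6 -0.4]
[[0.166, -0.001, 0.986], [-0.986, 0.0, 0.166], [-0.0, -1.0, -0.001]] q [ 0.35  0.08 -0.24  1.76  0.02  1.3  -1.29]
[[288. 358.]] [[244.34838945 379.94157394]]
```

View pics/c19.png

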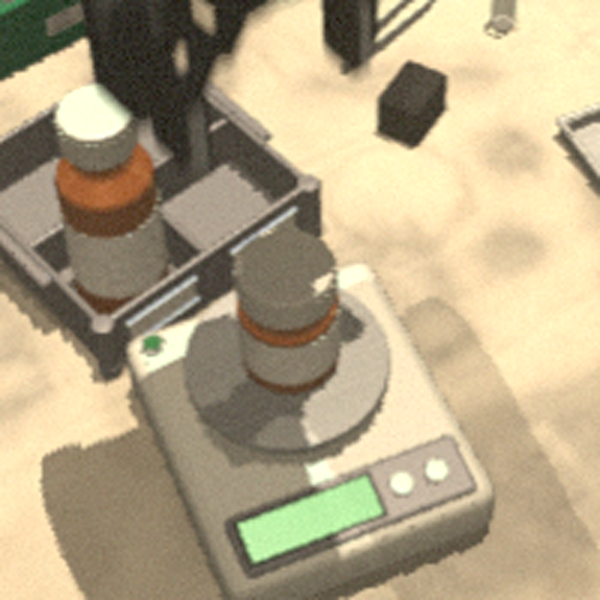

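```bash
python3 -m jog '[[[0.02,-0.15,0,0.1,-0.5],[0.04,-0.3,0,0.2,-0.5],[0.06,-0.45,0,0.3,-0.4],[0.08,-0.65,0,0.41,-0.4],[0.11,-0.85,0,0.52,-0.4]]]'
python3 -m jog '[[[0,-0.1,0,0,-0.4],[0,-0.2,-0.05,0,-0.4],[0,-0.2,-0.15,0,-0.4],[0,-0.2,-0.2,0,-0.4],[0,-0.2,-0.2,0,-0.4]]]'
python3 -c "
from h import *
st(); i=robot.capture('scene');crop('scene',i,360,60,220,240,2.5,'c20.png')
"
```

```text
time_s: 30.35
eef_pos: [0.498, -0.3062, 0.2235]
tcp_rot: [-1.516, 0.483, -0.485]
wrist_force: [0.0, 0.7, -0.6]
opening: 0.0597
time_s: 30.98
eef_pos: [0.4974, -0.3538, 0.1716]
tcp_rot: [-1.514, 0.49, -0.486]
wrist_force: [-0.6, -0.4, 0.6]
opening: 0.0595
t 30.98 p [ 0.4974 -0.3538  0.1716] open 0.0595 F [-0.6 -0.4  0.6]
[[0.812, -0.002, 0.583], [-0.583, 0.002, 0.812], [-0.002, -1.0, 0.0]] q [ 0.65  0.39 -0.12  1.49  0.05  1.26 -0.09]
```

View pics/c20.png

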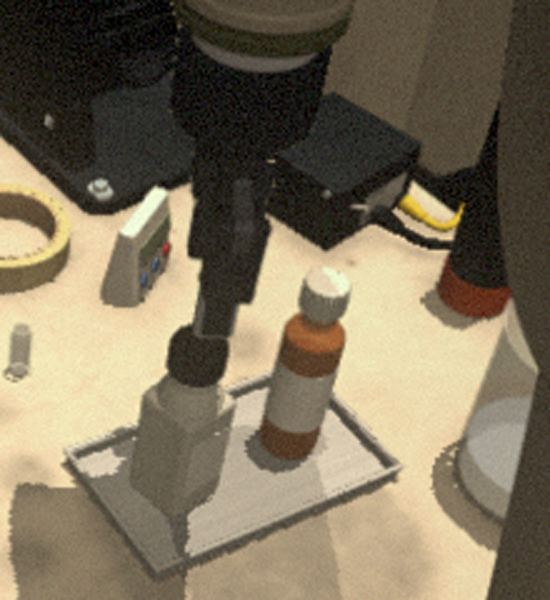

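```bash
python3 -m jog '[[[0.004,-0.006,-0.05,0,-0.4],[0.004,-0.006,-0.1,0,-0.4],[0.004,-0.006,-0.17,0,-0.4],[0.004,-0.006,-0.24,0,-0.4],[0.004,-0.006,-0.272,0,-0.4]]]'
python3 -m jog '[[[0,0,0,0,-0.4],[0,0,0,0,0],[0,0,0,0,0.4],[0,0,0,0,0.8],[0,0,0,0,1]]]'
python3 -m jog '[[[0,0,0,0,1],[0,0,0,0,1],[0,0,0,0,1],[0,0,0,0,1],[0,0,0.02,0,1]]]'
python3 -m jog '[[[0,0,0.1,0,1],[0,0,0.25,0,1],[0,0,0.4,0,1],[0,0,0.56,0,1],[0,0,0.66,0,1]]]'
```

```text
time_s: 31.65
eef_pos: [0.498, -0.3558, 0.1027]
tcp_rot: [-1.514, 0.491, -0.487]
wrist_force: [-0.0, -0.7, -0.5]
opening: 0.0594
time_s: 32.28
eef_pos: [0.4994, -0.3567, 0.1058]
tcp_rot: [-1.516, 0.487, -0.49]
wrist_force: [0.5, 0.3, 5.3]
opening: 0.032
time_s: 32.9
eef_pos: [0.4982, -0.3559, 0.1093]
tcp_rot: [-1.515, 0.49, -0.487]
wrist_force: [0.5, -0.2, -1.5]
opening: 0.0321
time_s: 33.52
eef_pos: [0.4988, -0.3562, 0.2766]
tcp_rot: [-1.515, 0.488, -0.489]
wrist_force: [0.2, -0.1, -2.2]
opening: 0.0317
```

```bash
python3 -m jog '[[[0.04,0.1,0,0,1],[0.1,0.22,0,0,1],[0.17,0.37,0,0,1],[0.23,0.5,0,0,1],[0.29,0.627,0,0,1]]]'
python3 -m jog '[[[0.06,0.13,0,0,1],[0.12,0.26,0,0,1],[0.18,0.4,0,0,1],[0.24,0.53,0,0,1],[0.288,0.625,0,0,1]]]'
python3 -m jog '[[[0,0,0,0,1],[0,0,0,0,1],[0,0,-0.1,0,1],[0,0,-0.2,0,1],[0,0,-0.3,0,1]]]'
python3 -c "
from h import *
st(); i=robot.capture('scene');crop('scene',i,130,100,200,200,3,'c21.png')
"
```

```text
time_s: 34.15
eef_pos: [0.5712, -0.1982, 0.2742]
tcp_rot: [-1.515, 0.49, -0.487]
wrist_force: [-0.1, 0.1, -1.7]
opening: 0.0324
time_s: 34.78
eef_pos: [0.6432, -0.0412, 0.274]
tcp_rot: [-1.515, 0.489, -0.486]
wrist_force: [0.5, -0.2, -2.1]
opening: 0.0324
time_s: 35.4
eef_pos: [0.6427, -0.0453, 0.199]
tcp_rot: [-1.516, 0.491, -0.491]
wrist_force: [-0.1, -0.0, -2.5]
opening: 0.0324
t 35.4 p [ 0.6427 -0.0453  0.199 ] open 0.0324 F [-0.1 -0.  -2.5]
[[0.81, -0.0, 0.586], [-0.586, -0.001, 0.81], [0.0, -1.0, -0.001]] q [ 0.2   0.46 -0.26  1.35  0.12  1.35 -0.69]
```

View pics/c21.png

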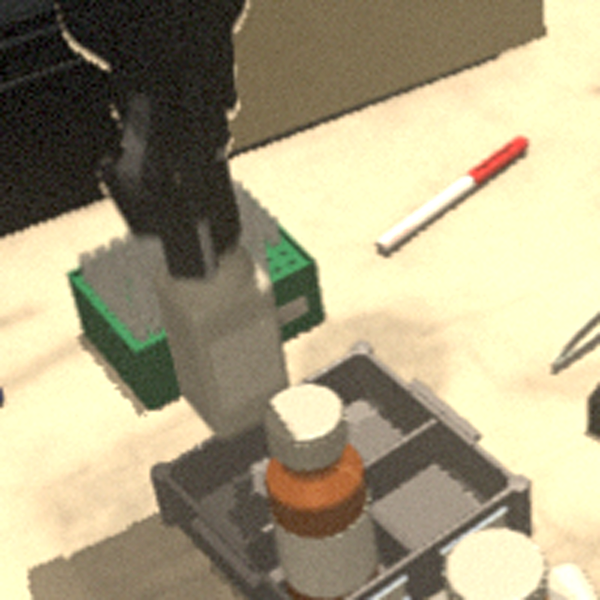

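```bash
python3 -m jog '[[[0,0,-0.05,0,1],[0,0,-0.1,0,1],[0,0,-0.15,0,1],[0,0,-0.18,0,1],[0,0,-0.18,0,1]]]'
python3 -c "
from h import *
st(); i=robot.capture('scene');crop('scene',i,130,100,200,200,3,'c22.png')
"
```

```text
time_s: 36.08
eef_pos: [0.6429, -0.0433, 0.1541]
tcp_rot: [-1.515, 0.49, -0.488]
wrist_force: [0.3, 0.3, -2.2]
opening: 0.0324
t 36.08 p [ 0.6429 -0.0433  0.1541] open 0.0324 F [ 0.3  0.3 -2.2]
[[0.812, -0.001, 0.584], [-0.584, 0.0, 0.812], [-0.001, -1.0, -0.001]] q [ 0.2   0.48 -0.26  1.41  0.13  1.26 -0.69]
```

View pics/c22.png

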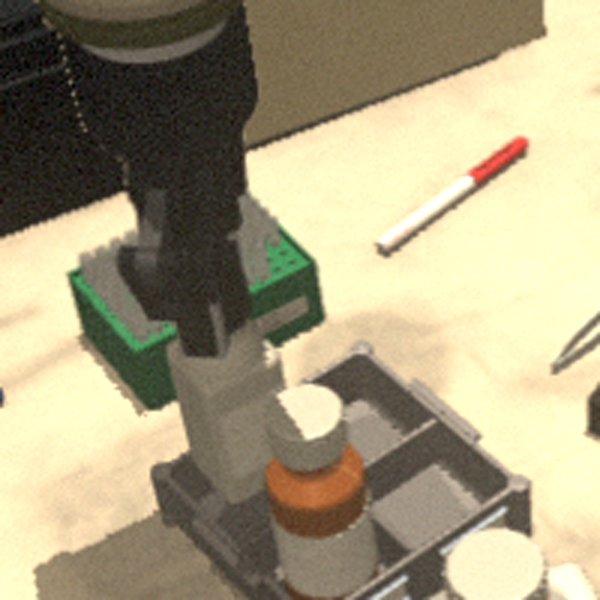

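```bash
python3 -m jog '[[[0,0.002,-0.04,0,1],[0,0.004,-0.08,0,1],[0,0.004,-0.12,0,1],[0,0.004,-0.16,0,1],[0,0.004,-0.18,0,1]]]'
python3 -m jog '[[[0,0,-0.003,0,1],[0,0,-0.007,0,1],[0,0,-0.01,0,1],[0,0,-0.012,0,1],[0,0,-0.012,0,1]]]'
python3 -c "
from h import *
st(); i=robot.capture('scene');crop('scene',i,130,100,200,200,3,'c23.png')
"
```

```text
time_s: 36.75
eef_pos: [0.6428, -0.0424, 0.1087]
tcp_rot: [-1.515, 0.49, -0.488]
wrist_force: [0.3, 0.3, -2.3]
opening: 0.0325
time_s: 37.38
eef_pos: [0.6439, -0.0422, 0.1078]
tcp_rot: [-1.514, 0.487, -0.49]
wrist_force: [-0.1, 0.1, 4.5]
opening: 0.0327
t 37.38 p [ 0.6439 -0.0422  0.1078] open 0.0327 F [-0.1  0.1  4.5]
[[0.812, 0.002, 0.584], [-0.584, 0.0, 0.812], [0.001, -1.0, 0.001]] q [ 0.2   0.52 -0.26  1.46  0.14  1.17 -0.7 ]
```

View pics/c23.png

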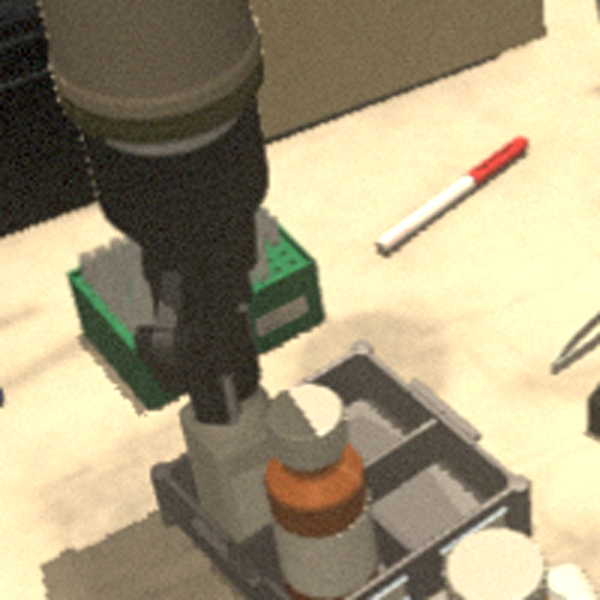

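```bash
python3 -m jog '[[[0,0,0,0,0.3],[0,0,0,0,-0.2],[0,0,0,0,-0.4],[0,0,0,0,-0.4],[0,0,0,0,-0.4]]]'
python3 -m jog '[[[0,0,0.05,0,-0.4],[0,0,0.1,0,-0.4],[0,0,0.25,0,-0.4],[0,0,0.45,0,-0.4],[0,0,0.6,0,-0.4]]]'
python3 -c "
from h import *
st(); i=robot.capture('scene');crop('scene',i,130,100,200,200,3,'c24.png')
"
```

```text
time_s: 38.05
eef_pos: [0.6432, -0.0423, 0.1066]
tcp_rot: [-1.515, 0.489, -0.488]
wrist_force: [0.7, 1.3, 0.7]
opening: 0.0601
time_s: 38.67
eef_pos: [0.6437, -0.0422, 0.2606]
tcp_rot: [-1.514, 0.486, -0.491]
wrist_force: [1.4, 0.4, 0.4]
opening: 0.06
t 38.67 p [ 0.6437 -0.0422  0.2606] open 0.06 F [1.4 0.4 0.4]
[[0.812, 0.003, 0.584], [-0.584, 0.0, 0.812], [0.003, -1.0, 0.002]] q [ 0.19  0.43 -0.26  1.25  0.11  1.47 -0.68]
```

View pics/c24.png

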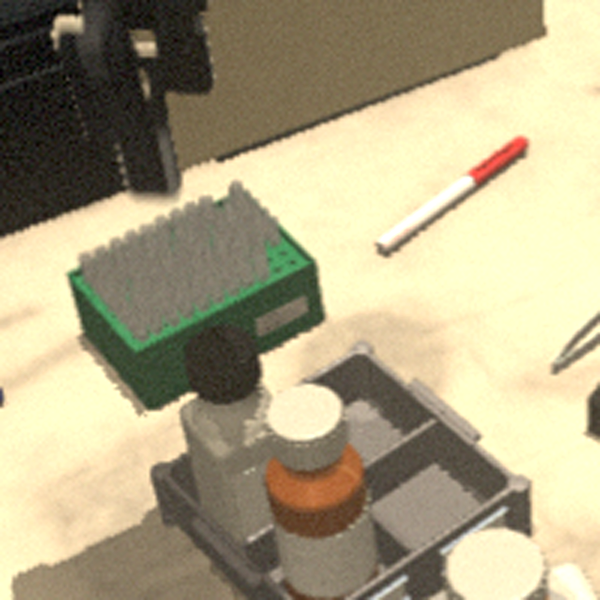

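```bash
python3 -m jog '[[[-0.06,-0.16,0,0,-0.4],[-0.12,-0.32,0,0,-0.4],[-0.18,-0.48,0,0,-0.4],[-0.24,-0.64,0,0,-0.4],[-0.305,-0.808,0,0,-0.4]]]'
python3 -m jog '[[[-0.06,-0.16,0,0,-0.4],[-0.12,-0.32,0,0,-0.4],[-0.18,-0.48,0,0,-0.4],[-0.24,-0.64,0,0,-0.4],[-0.305,-0.808,0,0,-0.4]]]'
python3 -m jog '[[[0,0,-0.05,0,-0.4],[0,0,-0.15,0,-0.4],[0,0,-0.25,0,-0.4],[0,0,-0.3,0,-0.4],[0,0,-0.3,0,-0.4]]]'
python3 -c "
from h import *
st(); i=robot.capture('scene');crop('scene',i,360,60,220,240,2.5,'c25.png')
"
```

```text
time_s: 39.35
eef_pos: [0.5667, -0.2453, 0.258]
tcp_rot: [-1.515, 0.487, -0.489]
wrist_force: [0.2, -0.4, 0.7]
opening: 0.06
time_s: 39.98
eef_pos: [0.4905, -0.4473, 0.258]
tcp_rot: [-1.515, 0.487, -0.489]
wrist_force: [0.6, -0.1, -0.1]
opening: 0.0598
time_s: 40.6
eef_pos: [0.4908, -0.4455, 0.1813]
tcp_rot: [-1.514, 0.489, -0.487]
wrist_force: [-0.5, -0.3, -1.4]
opening: 0.0599
t 40.6 p [ 0.4908 -0.4455  0.1813] open 0.0599 F [-0.5 -0.3 -1.4]
[[0.812, -0.001, 0.584], [-0.584, 0.001, 0.812], [-0.001, -1.0, 0.0]] q [ 0.75  0.5  -0.1   1.32  0.05  1.33  0.03]
```

View pics/c25.png

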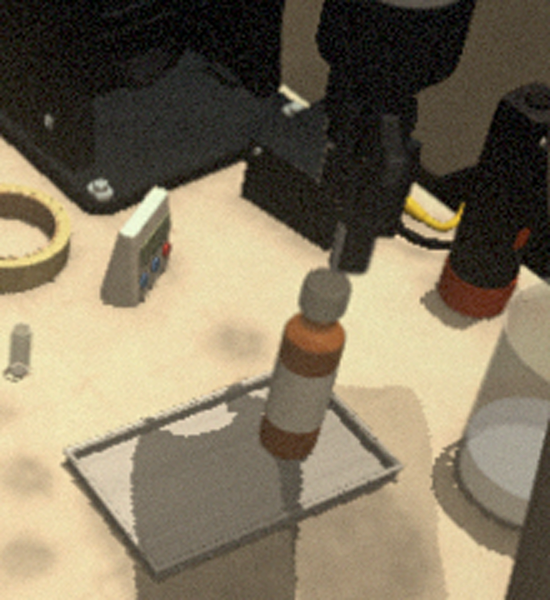

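```bash
python3 -m jog '[[[0,-0.002,-0.05,0,-0.4],[0,-0.002,-0.1,0,-0.4],[0,-0.002,-0.17,0,-0.4],[0,-0.002,-0.23,0,-0.4],[0,-0.002,-0.25,0,-0.4]]]'
python3 -m jog '[[[0,0,0,0,-0.4],[0,0,0,0,0],[0,0,0,0,0.4],[0,0,0,0,0.8],[0,0,0,0,1]]]'
python3 -m jog '[[[0,0,0,0,1],[0,0,0,0,1],[0,0,0,0,1],[0,0,0,0,1],[0,0,0.02,0,1]]]'
python3 -m jog '[[[0,0,0.1,0,1],[0,0,0.2,0,1],[0,0,0.3,0,1],[0,0,0.42,0,1],[0,0,0.5,0,1]]]'
```

```text
time_s: 41.28
eef_pos: [0.4901, -0.4462, 0.1172]
tcp_rot: [-1.514, 0.491, -0.486]
wrist_force: [0.4, -1.0, -0.8]
opening: 0.0595
time_s: 41.9
eef_pos: [0.4913, -0.4472, 0.1203]
tcp_rot: [-1.516, 0.487, -0.49]
wrist_force: [0.2, -0.1, 5.9]
opening: 0.026
time_s: 42.52
eef_pos: [0.4902, -0.4463, 0.1236]
tcp_rot: [-1.514, 0.49, -0.487]
wrist_force: [0.3, -0.1, -2.1]
opening: 0.0261
time_s: 43.15
eef_pos: [0.4906, -0.4467, 0.2504]
tcp_rot: [-1.515, 0.489, -0.489]
wrist_force: [0.8, -0.2, -1.6]
opening: 0.0262
```

```bash
python3 -m jog '[[[0.03,0.1,0,0,1],[0.07,0.23,0,0,1],[0.12,0.38,0,0,1],[0.16,0.52,0,0,1],[0.205,0.651,0,0,1]]]'
python3 -m jog '[[[0.04,0.14,0,0,1],[0.08,0.28,0,0,1],[0.13,0.42,0,0,1],[0.17,0.55,0,0,1],[0.205,0.65,0,0,1]]]'
python3 -m jog '[[[0,0,0,0,1],[0,0,0,0,1],[0,0,-0.1,0,1],[0,0,-0.2,0,1],[0,0,-0.28,0,1]]]'
python3 -m jog '[[[0,0,-0.03,0,1],[0,0,-0.05,0,1],[0,0,-0.05,0,1],[0,0,-0.05,0,1],[0,0,-0.05,0,1]]]'
python3 -c "
from h import *
st(); i=robot.capture('scene');crop('scene',i,170,100,200,220,2.7,'c26.png')
"
```

```text
time_s: 43.78
eef_pos: [0.5418, -0.2825, 0.2488]
tcp_rot: [-1.515, 0.49, -0.487]
wrist_force: [-0.4, -0.1, -1.6]
opening: 0.0261
time_s: 44.4
eef_pos: [0.5931, -0.1196, 0.2488]
tcp_rot: [-1.515, 0.489, -0.486]
wrist_force: [-0.3, -0.4, -0.3]
opening: 0.0261
time_s: 45.02
eef_pos: [0.5924, -0.1235, 0.178]
tcp_rot: [-1.515, 0.492, -0.49]
wrist_force: [0.8, 0.1, -0.6]
opening: 0.0261
time_s: 45.65
eef_pos: [0.5936, -0.1216, 0.1674]
tcp_rot: [-1.515, 0.488, -0.489]
wrist_force: [-0.2, -0.1, -1.3]
opening: 0.0257
t 45.65 p [ 0.5936 -0.1216  0.1674] open 0.0257 F [-0.2 -0.1 -1.3]
[[0.812, 0.001, 0.584], [-0.584, -0.0, 0.812], [0.001, -1.0, 0.0]] q [ 0.33  0.39 -0.24  1.51  0.1   1.25 -0.55]
```

View pics/c26.png

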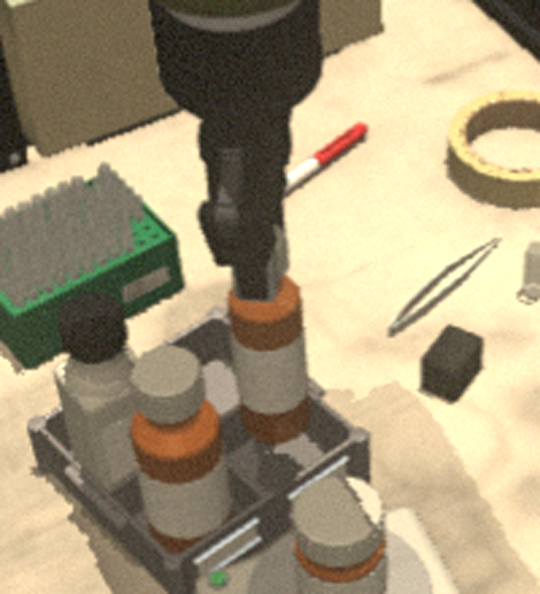

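```bash
python3 -m jog '[[[0,0,-0.04,0,1],[0,0,-0.08,0,1],[0,0,-0.12,0,1],[0,0,-0.15,0,1],[0,0,-0.17,0,1]]]'
python3 -m jog '[[[0,0,-0.003,0,1],[0,0,-0.007,0,1],[0,0,-0.01,0,1],[0,0,-0.014,0,1],[0,0,-0.014,0,1]]]'
python3 -c "
from h import *
st(); i=robot.capture('scene');crop('scene',i,170,100,200,220,2.7,'c27.png')
"
```

```text
time_s: 46.32
eef_pos: [0.5931, -0.1215, 0.1235]
tcp_rot: [-1.515, 0.489, -0.488]
wrist_force: [0.0, 0.8, -1.8]
opening: 0.0261
time_s: 46.95
eef_pos: [0.5941, -0.1215, 0.1222]
tcp_rot: [-1.515, 0.487, -0.49]
wrist_force: [-0.9, 0.0, 5.7]
opening: 0.0257
t 46.95 p [ 0.5941 -0.1215  0.1222] open 0.0257 F [-0.9  0.   5.7]
[[0.812, 0.002, 0.584], [-0.584, -0.0, 0.812], [0.002, -1.0, 0.001]] q [ 0.33  0.43 -0.24  1.57  0.11  1.16 -0.55]
```

View pics/c27.png

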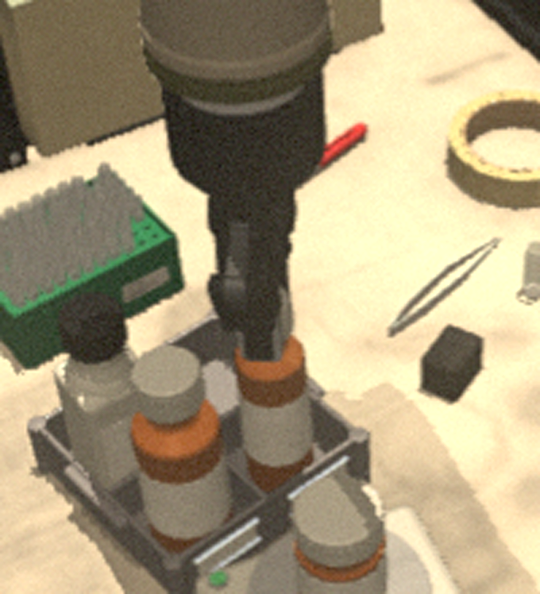

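```bash
python3 -m jog '[[[0,0,0,0,0.3],[0,0,0,0,-0.2],[0,0,0,0,-0.4],[0,0,0,0,-0.4],[0,0,0,0,-0.4]]]'
python3 -m jog '[[[0,0,0.05,0,-0.4],[0,0,0.1,0,-0.4],[0,0,0.25,0,-0.4],[0,0,0.45,0,-0.4],[0,0,0.56,0,-0.4]]]'
python3 -m jog '[[[-0.08,-0.16,0,0,-0.4],[-0.16,-0.34,0,0,-0.4],[-0.24,-0.52,0,0,-0.4],[-0.32,-0.7,0,0,-0.4],[-0.38,-0.88,0,0,-0.4]]]'
python3 -m jog '[[[-0.1,-0.16,0,0,-0.4],[-0.2,-0.34,0,0,-0.4],[-0.3,-0.52,0,0,-0.4],[-0.4,-0.7,0,0,-0.4],[-0.5,-0.8,0,0,-0.4]]]'
python3 -m jog '[[[0,0,0,0,-0.4],[0,0,0,0,-0.4],[0,0,0,0,-0.4],[0,0,0,0,-0.4],[0,0,0,0,-0.4]]]'
python3 - <<'E'
from m import *
st()
o=[]
for n,x0,y0,w,h in(("scene",170,180,200,220),("top",185,155,110,190)):
    i=robot.capture(n);cv2.imwrite(f"pics/{n}_end.png",i)
    for t in("jar_mid","broad_bottle_mid","slim_bottle_mid","square_bottle_mid"):
        print(n,t,[(np.round(d["centre"],1).tolist(),round(d["confidence"],2)) for d in robot.spot_point(n,t)[:2]])
    q=cv2.resize(i[y0:y0+h,x0:x0+w],None,fx=560/h,fy=560/h,interpolation=cv2.INTER_CUBIC);o.append(q)
cv2.imwrite("pics/end.png",cv2.convertScaleAbs(np.hstack(o)[:,:800],alpha=1.5))
E
```

```text
time_s: 47.62
eef_pos: [0.5932, -0.1215, 0.1207]
tcp_rot: [-1.515, 0.489, -0.488]
wrist_force: [-0.1, 0.1, -0.3]
opening: 0.0599
time_s: 48.25
eef_pos: [0.5942, -0.1215, 0.2652]
tcp_rot: [-1.514, 0.485, -0.492]
wrist_force: [0.1, 0.1, -0.4]
opening: 0.0596
time_s: 48.88
eef_pos: [0.4975, -0.3431, 0.2624]
tcp_rot: [-1.515, 0.487, -0.49]
wrist_force: [0.7, -0.1, 0.9]
opening: 0.0602
time_s: 49.5
eef_pos: [0.3715, -0.5438, 0.2616]
tcp_rot: [-1.516, 0.49, -0.49]
wrist_force: [0.4, 0.7, -0.5]
opening: 0.0598
time_s: 50.12
eef_pos: [0.3738, -0.5411, 0.2609]
tcp_rot: [-1.515, 0.488, -0.488]
wrist_force: [-0.3, 1.3, 0.0]
opening: 0.0598
t 50.12 p [ 0.3738 -0.5411  0.2609] open 0.0598 F [-0.3  1.3  0. ]
[[0.812, 0.0, 0.583], [-0.583, 0.0, 0.812], [0.0, -1.0, 0.0]] q [ 0.93  0.45 -0.02  1.21  0.01  1.48  0.29]
scene jar_mid [([302.2, 294.9], 0.6)]
scene broad_bottle_mid [([267.8, 237.7], 0.81)]
scene slim_bottle_mid [([243.7, 270.6], 0.82), ([317.2, 294.4], 0.34)]
scene square_bottle_mid [([249.1, 207.7], 0.74)]
top jar_mid [([290.9, 246.2], 0.63)]
top broad_bottle_mid [([226.1, 227.3], 0.64)]
top slim_bottle_mid [([226.1, 265.0], 0.67)]
top square_bottle_mid [([199.0, 223.8], 0.79)]
```

```bash
sleep 1
```

```text
(no output)
```

View pics/end.png

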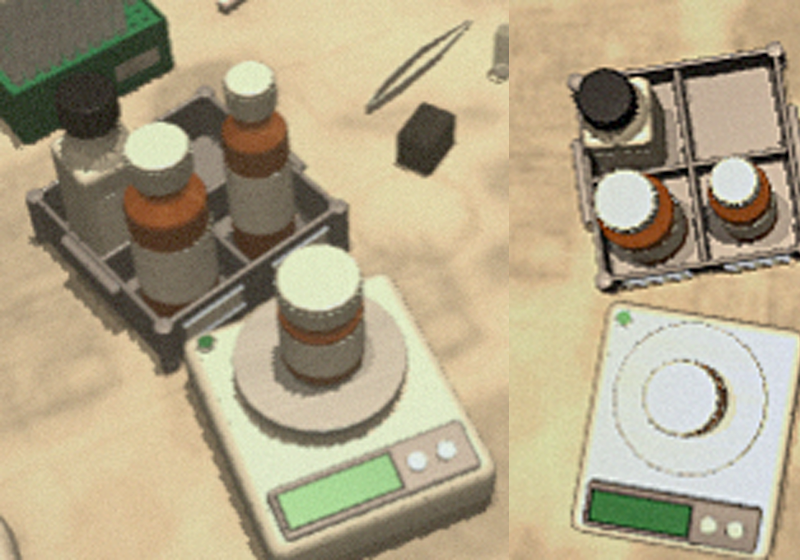

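```bash
python3 -c "
from workcell import robot
print(robot.close_job())"
```

```text
the job is handed in; nothing more can be done
None
```

The job is handed in: the jar stands on the balance, and both tall bottles are back in the compartments they came from. It took about 50 s of the 109 s allowed, and no verdict was reported.

- **What I did:** I stood the slim and square bottles in the tray and set the jar on the pan, where contact force was about 10 N. I then put the square bottle back in its back-left compartment and the slim one in front-right. The broad bottle was never touched.
- **Last pictures, both cameras:** The jar is upright near the middle of the pan. All three tall bottles are upright in their own compartments, and the gripper is open and well clear.
- **Position checks:** I released each bottle within about 2 mm of where I had gripped it, going by the measured tool position. The network's final points for the slim and square bottles in the scene camera were within about 1 pixel of the first ones.
- **Disagreements:**
  - The two cameras differed by a few millimetres, up to about 8 mm on the pan. I used mean or hand-checked values.
  - The network's point for the broad bottle shifted by about 5 pixels between first and last pictures. Neither picture shows it moved, so I took that as network error.
  - One low-confidence (0.34) slim-bottle detection landed on the jar.

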